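# Tidy the doughnut decorating bench

### The arm

A 7-joint arm with a two-finger parallel gripper is mounted at the origin on the work surface. World frame = base frame: x ahead of the robot, y to its left, z up, the work surface at z = 0. Lengths are in mm, angles in rad, forces in N, time in s.
With the tool pointing down it reaches from about 425 to 875 mm from the base axis. Payload 8.4 kg.
Tool frame: the origin (TCP) lies at the very end of the fingers, on their centre line; the grasp point (between the pads) lies 19 mm behind it; z points along the fingers, y is the direction in which the jaws open and shut (so a half turn about z gives the same grasp; the last joint's range is limited). The gripper opens to 87 mm and grips with 3 to 60 N. Pads are 19 mm wide; open, the fingers measure 117 mm over their backs; the gripper's body (75 mm by 190 mm) begins 51 mm behind the grasp point.
Start: joints at [1.067, 0.333, 0.04, 1.465, -0.013, 1.343, -0.059], TCP at [255.968, -597.448, 222.546] pointing down, gripper open.
Joint ranges: [-2.58, 2.58], [-0.38, 2.09], [-1.3, 1.39], [0.25, 2.4], [-1.5, 4.64], [0.08, 2.09], [-2.65, 2.65]. Speed limits (rad/s): [2.22, 2.22, 2.79, 2.79, 3.14, 3.14, 3.14].

### API

Orientations are given as a unit quaternion [x, y, z, w].
In Python, from cell import get_obs, optics, manip gives the robot as it stands.
- The arm moves only by the tool carry_out, never from a script. Its argument "plan" is a list of rows, each an object with "grip": the closure in counts, from 0 (fully open) to 255 (shut); "translation": the shift along the tool's x, y, z in m, a list of three; "angular": the turn, a rotation vector about the tool's x, y, z in degrees, a list of three. In form: [{"grip": grip, "translation": [dx, dy, dz], "angular": [ax, ay, az]}, ...]. A call has 1 to 12 rows; each row shifts and turns the commanded pose from where the row before left it, along the tool's axes as they then stand; what a row does not reach is not made up. A row lasts 1/8 s, in which the tool goes at most 62.5 mm and 10.7 degrees, less where a joint would pass 70% of its speed; a pose out of reach is approached as far as the arm can. A call with a gripper value outside its range is refused whole. The fingers move at their own pace and stop on an object; "force" is the grip in N (left out, the last holds). Time passes only in rows, so rows that do not move let the fingers close. It gives the time, the measured TCP pose, the force and the opening at its end, in the units of the state.
- get_obs(): the state, without advancing time (a new reading comes with each control period).
- optics.read_camera(name): name is "scene" or "top" or "wrist"; returns a dict with "color" (480x640x3 uint8, red, green, blue), "fx", "fy", "cx", "cy" (pixels), "extrinsics" (4x4, takes a point from camera to world coordinates); the wrist camera has in their place "tool_from_camera" (4x4, takes a point from camera to tool coordinates, whose origin is the TCP and whose axes are the flange's). Camera axes: x right, y up, looking along -z (the intrinsics and any distortion apply to the point x, -y, -z); pixel columns grow to the right and rows downward; lengths in mm; the calibration is good to about 2 mm. A picture is of the moment at which its call begins: read the wrist's pose just before it. There is no depth.
- manip.job_done(): hands the job in, once; it reports no verdict.
The state is a dict: "clock": time; "joint_pos": joint angles; "joint_vel": joint speeds; "joint_torque": joint torques, N m; "position": TCP position; "ee_rot": TCP orientation; "ft_force": force on the tool from outside, world axes, zero at the start; "wrist_torque": the same for the moment, N m; "opening": opening from 0.0 (shut) to 1.0 (fully open).
Only numpy, scipy, OpenCV 4.12 (cv2) and the standard library are available. Lean on these libraries where they do the work, as an engineer would, in place of code of your own. Each camera call takes 0.05 s, during which the arm holds its last target.

### The job

Put the decorating bench in order: stand every loose topping tin back in the rack in its numbered place, so that from the black end the row runs white, pink, red, orange, yellow, turquoise, brown (number bars 1 to 7; some may be missing today), upright and down on the rack's floor with the tins' long sides across the rack. The row is packed too closely, so slide the tins already standing there apart, without lifting them out. Also lay both dough rollers level in the cradle, one in each pair of notches, and leave the bowl, the jar and the carton where they are.

Things in the scene. Friction and masses are not known exactly. Their poses are not given: they have to be found in the camera images.
- rack: Low aluminium trough, fixed, with its long axis along its y. Inside it is 282 mm long (y from -141 to +141 mm) and 68 mm wide (x from -34 to +34 mm); its floor is 8 mm above the table, its side rails 30 mm, its end plates 6 mm thick, the black one at -y 60 mm high and the aluminium one at +y 40 mm high. Seven small colour chips along both rails repeat the order of the tins. Origin: centre of its underside, on the table.
- tin1_mid (a point): Centre of tin 1: a closed upright white topping tin, 1 number bar on lid and ends, 60 mm (its x) by 36 mm (its y) by 90 mm high, about 0.22 kg, already standing in the rack, long side across it. The point is half-way up, 45 mm above its underside; its z is up. Its y points as the rack's y. It slides freely along the rack.
- tin2_mid (a point): Centre of tin 2: a closed upright pink topping tin, 2 number bars on lid and ends, 60 mm (its x) by 36 mm (its y) by 90 mm high, about 0.22 kg, standing upright loose on the table between robot and rack; it may be absent. The point is half-way up, 45 mm above its underside; its z is up.
- tin3_mid (a point): Centre of tin 3: a closed upright red topping tin, 3 number bars on lid and ends, 60 mm (its x) by 36 mm (its y) by 90 mm high, about 0.22 kg, already standing in the rack, long side across it. The point is half-way up, 45 mm above its underside; its z is up. Its y points as the rack's y. It slides freely along the rack.
- tin4_mid (a point): Centre of tin 4: a closed upright orange topping tin, 4 number bars on lid and ends, 60 mm (its x) by 36 mm (its y) by 90 mm high, about 0.22 kg, standing upright loose on the table between robot and rack; it may be absent. The point is half-way up, 45 mm above its underside; its z is up.
- tin5_mid (a point): Centre of tin 5: a closed upright yellow topping tin, 5 number bars on lid and ends, 60 mm (its x) by 36 mm (its y) by 90 mm high, about 0.22 kg, already standing in the rack, long side across it. The point is half-way up, 45 mm above its underside; its z is up. Its y points as the rack's y. It slides freely along the rack.
- tin6_mid (a point): Centre of tin 6: a closed upright turquoise topping tin, 6 number bars on lid and ends, 60 mm (its x) by 36 mm (its y) by 90 mm high, about 0.22 kg, standing upright loose on the table between robot and rack; it may be absent. The point is half-way up, 45 mm above its underside; its z is up.
- tin7_mid (a point): Centre of tin 7: a closed upright brown topping tin, 7 number bars on lid and ends, 60 mm (its x) by 36 mm (its y) by 90 mm high, about 0.22 kg, already standing in the rack, long side across it. The point is half-way up, 45 mm above its underside; its z is up. Its y points as the rack's y. It slides freely along the rack.
- roller1_mid (a point): Centre of a dough roller lying on the table: blue eight-sided barrel, 40 mm across flats, 112 mm free between two white square guards (46 x 46 x 8 mm) on which it lies without rolling, axis 23 mm up, barrel flats facing sideways; round wooden handles of 22 mm diameter stick out 36 mm beyond the guards (200 mm overall); 0.35 kg. The point is the middle of its axis, its x. Both are alike.
- roller2_mid (a point): Centre of a dough roller lying on the table: blue eight-sided barrel, 40 mm across flats, 112 mm free between two white square guards (46 x 46 x 8 mm) on which it lies without rolling, axis 23 mm up, barrel flats facing sideways; round wooden handles of 22 mm diameter stick out 36 mm beyond the guards (200 mm overall); 0.35 kg. The point is the middle of its axis, its x. Both are alike.
- cradle: Fixed stand for two rollers: white base 190 by 180 by 8 mm with two 10 to 12 mm thick steel uprights at x = -76 and +76 mm, each with two V notches (90 degrees, about 45 mm wide at the top, 23 mm deep, tops 73 mm above the table) at y = -45 and +45 mm. A roller lies along the cradle's x, a handle in each upright, the barrel between them. Origin: centre of its underside, on the table.
- notch1 (a point): Where the middle of a roller's axis lies when its handles rest in the pair of notches at the cradle's y = -45 mm: 65.6 mm above the table; axes as the cradle's.
- notch2 (a point): Where the middle of a roller's axis lies when its handles rest in the pair of notches at the cradle's y = +45 mm: 65.6 mm above the table; axes as the cradle's.
- bowl: Bystander: steel bowl, 130 mm across, 60 mm high. Origin: centre of its underside.
- jar: Bystander: white jar with blue cap, 84 mm across, 110 mm high. Origin: centre of its underside.
- carton: Bystander: brown cardboard pastry carton, 90 by 150 by 50 mm high. Origin: centre of its underside.
Mind the look-alikes: they are no part of the job. Leave any blue or green look-alike of the part that bears tin6_mid alone.

How it is judged:
By the outcome, as a careful person would: the job done as asked, in the order asked, and still so for the second after the job is handed in, with the robot touching nothing.
Of tin2, tin4, tin6 only 2 to 3 are there at a start; the rules pass over those that are not, and their reading is None.
At some moment in a run one of roller1, roller2 may be knocked a few centimetres aside while the robot is not near it.
It also fails if it takes over 210 s, if anything falls off the work surface, if the arm or the gripper's body presses on something with over 40 N, if the wrist force passes 120 N, or if a joint passes its speed limit or range.

## Working session

There is one attempt and no reset: what is moved stays moved. The work goes in short steps, Python scripts to look and compute and a tool call to move; the robot and the scene stay as the last step left them, time stands still between calls to the robot, and variables do not carry over. Pictures are saved under pics/ and viewed, and the job is handed in when it is done.

Besides the shell and the picture viewer there is one more tool, called as name(argument=value, ...) on one line, values as JSON. carry_out: Moves the arm, as the interface text tells. Its arguments: {"type":"object","properties":{"plan":{"type":"array","items":{"type":"object","properties":{"grip":{"type":"number"},"translation":{"type":"array","items":{"type":"number"}},"angular":{"type":"array","items":{"type":"number"}}}}},"force":{"type":"number"}},"required":["plan"]}

```bash
ls; mkdir -p pics
cat > h.py <<'E'
import numpy as np, cv2
from cell import get_obs, optics, manip
def snap(name,fn):
    o=get_obs(); d=optics.read_camera(name); cv2.imwrite('pics/'+fn,d['color'][:,:,::-1]); 
    np.savez('pics/'+fn+'.npz',**{k:v for k,v in d.items()},pos=o['position'],rot=o['ee_rot'])
    return d
E
python3 - <<'E'
from h import *
o=get_obs(); print(o)
for n in ['scene','top','wrist']:
    d=snap(n,n+'0.png'); print(n,{k:v for k,v in d.items() if k!='color'})
E
```

```text
pics
{'clock': 0.0, 'joint_pos': array([ 1.06682424,  0.33394348,  0.03988241,  1.46630707, -0.01337379,
        1.3433082 , -0.05848021]), 'joint_vel': array([ 5.98252964e-04, -1.33169526e-03,  5.48894120e-06,  1.04239273e-03,
        7.73239161e-04, -2.10877415e-03, -1.07913917e-03]), 'joint_torque': array([-1.65951710e-04, -6.56366587e+01,  1.33481070e+00, -4.03803885e+01,
       -5.99250756e-02,  4.46264190e-02,  1.93109158e-04]), 'position': array([ 255.74019083, -597.0415316 ,  221.62084313]), 'ee_rot': array([ 9.79589412e-01,  2.01007116e-01, -2.41029489e-04, -8.15372862e-04]), 'ft_force': array([-0.34122818, -0.33841254, -1.3190596 ]), 'wrist_torque': array([0.01420627, 0.02743589, 0.00322423]), 'opening': 1.0001721144557891}
scene {'fx': 598.7141470149292, 'fy': 598.7141470149292, 'cx': 318.79819886789295, 'cy': 230.39440469889212, 'extrinsics': array([[-8.58920425e-01, -3.89915885e-01,  3.31995942e-01,
         1.08234186e+03],
       [ 5.11916697e-01, -6.35961708e-01,  5.77489394e-01,
         8.70525542e+02],
       [-1.40355819e-02,  6.65971703e-01,  7.45844953e-01,
    
[... 341 characters left out ...]
.09515267e-03, -3.55785389e-03,
        -2.40053968e+01],
       [-2.36883186e-03,  1.85007952e-01,  9.82734169e-01,
         1.31585584e+03],
       [ 0.00000000e+00,  0.00000000e+00,  0.00000000e+00,
         1.00000000e+00]])}
wrist {'fx': 387.40276128112106, 'fy': 387.40276128112106, 'cx': 316.4241732381048, 'cy': 245.4290777833692, 'tool_from_camera': array([[-2.42830202e-04,  9.65383854e-01,  2.60833193e-01,
         7.14155020e+01],
       [ 9.99999820e-01,  9.14661956e-05,  5.92448254e-04,
        -3.17513820e-01],
       [ 5.48082560e-04,  2.60833290e-01, -9.65383703e-01,
        -1.61628483e+02],
       [ 0.00000000e+00,  0.00000000e+00,  0.00000000e+00,
         1.00000000e+00]])}
```

View pics/top0.png

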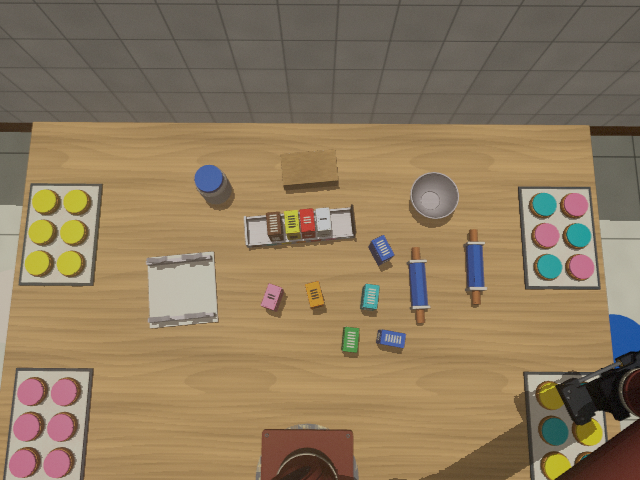

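View pics/scene0.png

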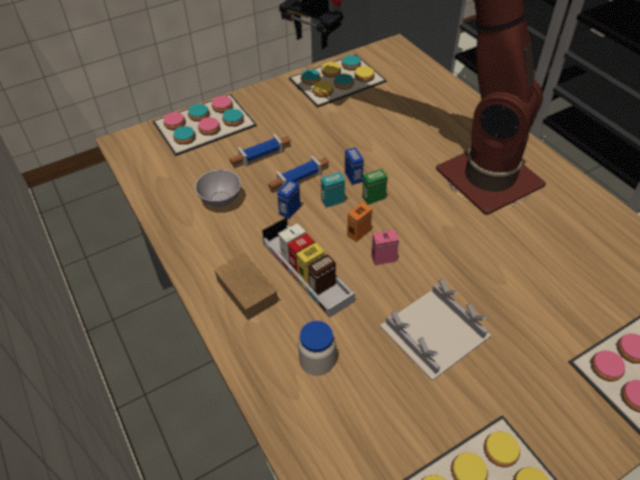

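The top view shows the rack at (300,226), the pink, orange and turquoise tins at (272,297), (315,295) and (371,297), the rollers at (418,285) and (475,267), and the cradle at (183,290). The look-alikes are blue at (382,248), blue at (391,340) and green at (351,340). I'll enlarge these.

Run:
```python
import cv2
im=cv2.imread('pics/top0.png')
cv2.imwrite('pics/c1.png',cv2.resize(im[195:355,230:430],None,fx=4,fy=4,interpolation=cv2.INTER_CUBIC)[:600])
cv2.imwrite('pics/c2.png',cv2.resize(im[220:340,130:330],None,fx=4,fy=4,interpolation=cv2.INTER_CUBIC))
cv2.imwrite('pics/c3.png',cv2.resize(im[220:335,380:520],None,fx=5,fy=5,interpolation=cv2.INTER_CUBIC))
```

```text
(no output)
```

View pics/c1.png

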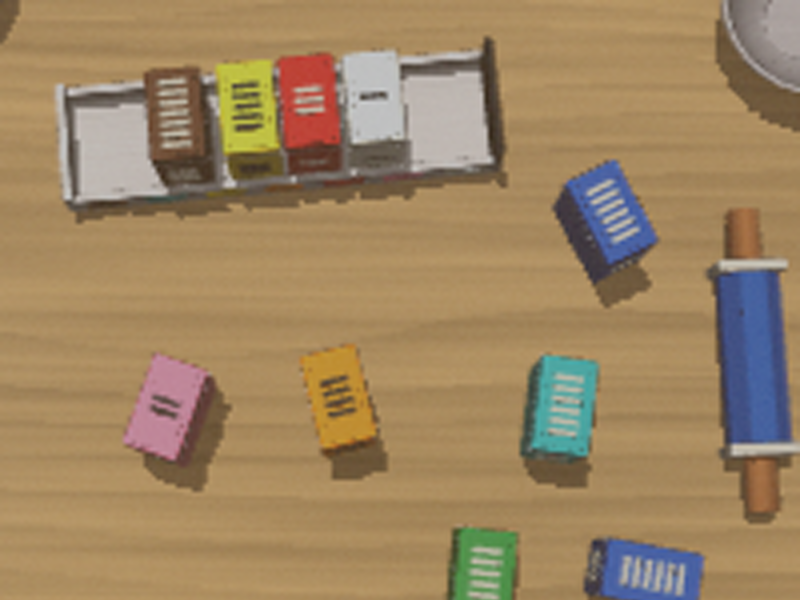

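View pics/c2.png

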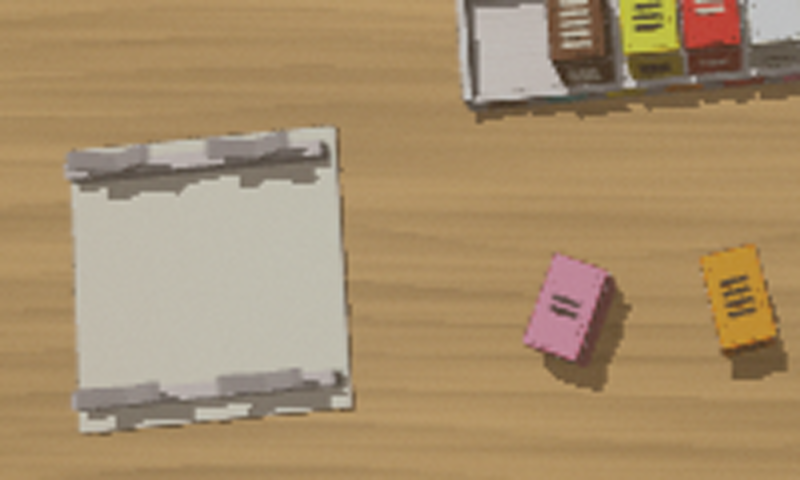

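View pics/c3.png

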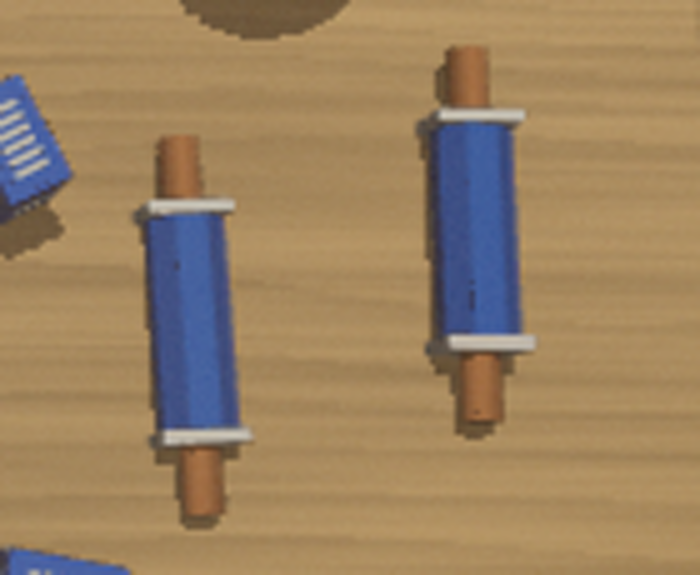

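```bash
cat >> h.py <<'E'
from scipy.optimize import least_squares
from scipy.spatial.transform import Rotation as R
def load(fn):
    z=np.load('pics/'+fn+'.npz'); d={k:z[k] for k in z.files}
    if 'extrinsics' in d: d['T']=d['extrinsics']
    else:
        T=np.eye(4);T[:3,:3]=R.from_quat(d['rot']).as_matrix();T[:3,3]=d['pos'];d['T']=T@d['tool_from_camera']
    return d
def proj(d,P):
    P=np.atleast_2d(P).astype(float);c=(P-d['T'][:3,3])@d['T'][:3,:3]
    return np.c_[d['cx']+d['fx']*c[:,0]/-c[:,2], d['cy']-d['fy']*c[:,1]/-c[:,2]]
def unproj(d,uv,z):
    uv=np.atleast_2d(uv).astype(float)
    r=np.c_[(uv[:,0]-d['cx'])/d['fx'],-(uv[:,1]-d['cy'])/d['fy'],-np.ones(len(uv))]@d['T'][:3,:3].T
    o=d['T'][:3,3]; return o+r*((z-o[2])/r[:,2])[:,None]
def crop(c,off,s): return (np.array(c,float)+.5)/s-.5+np.array(off)
def fit(obs,p0):
    """obs list of (cam, modelpts Nx3, uv Nx2); p=(x,y,yaw)"""
    def f(p):
        c,s=np.cos(p[2]),np.sin(p[2]);o=[]
        for d,M,uv in obs:
            M=np.array(M,float);W=np.c_[c*M[:,0]-s*M[:,1]+p[0],s*M[:,0]+c*M[:,1]+p[1],M[:,2]]
            o.append((proj(d,W)-uv).ravel())
        return np.concatenate(o)
    r=least_squares(f,p0,loss='soft_l1');return r.x,f(r.x).reshape(-1,2).round(1)
E
python3 - <<'E'
from h import *
d=load('top0.png')
def pr(n,c,off,s,z): 
    w=unproj(d,crop(c,off,s),z); print(n,w[:,:2].round(0).tolist(),'mid',w[:,:2].mean(0).round(1))
o=(230,195)
pr('pink',[(155,353),(215,372),(183,464),(123,443)],o,4,90)
pr('orange',[(300,355),(354,344),(378,440),(326,453)],o,4,90)
pr('turq',[(543,354),(598,359),(588,459),(532,455)],o,4,90)
pr('white',[(343,54),(397,50),(405,137),(350,143)],o,4,98)
pr('red',[(278,57),(331,53),(342,146),(286,152)],o,4,98)
pr('yellow',[(218,66),(270,60),(282,147),(228,155)],o,4,98)
pr('brown',[(145,70),(198,66),(212,157),(157,163)],o,4,98)
pr('rackL',[(62,85),(70,203)],o,4,40)
pr('rackR',[(487,38),(499,162)],o,4,60)
pr('crad base',[(337,126),(353,408),(81,433)],(130,220),4,8)
pr('uprights',[(67,153),(325,130),(75,393),(343,373)],(130,220),4,73)
pr('r1 guards',[(191,205),(204,437)],(380,220),5,46)
pr('r2 guards',[(480,114),(490,343)],(380,220),5,46)
pr('others',[(382,248),(391,340),(351,340)],(0,0),1,90)
E
```

```text
pink [[478.0, 100.0], [467.0, 62.0], [410.0, 81.0], [422.0, 119.0]] mid [444.2  90.4]
orange [[478.0, 9.0], [485.0, -25.0], [425.0, -40.0], [417.0, -8.0]] mid [451.1 -15.9]
turq [[479.0, -143.0], [476.0, -178.0], [414.0, -170.0], [416.0, -136.0]] mid [ 446.6 -156.8]
white [[670.0, -17.0], [673.0, -51.0], [616.0, -56.0], [612.0, -21.0]] mid [643.  -36.4]
red [[668.0, 25.0], [671.0, -9.0], [610.0, -16.0], [606.0, 19.0]] mid [638.9   4.8]
yellow [[662.0, 63.0], [666.0, 30.0], [609.0, 22.0], [604.0, 56.0]] mid [635.4  42.8]
brown [[659.0, 110.0], [662.0, 76.0], [603.0, 66.0], [598.0, 101.0]] mid [630.5  88.4]
rackL [[663.0, 172.0], [583.0, 164.0]] mid [622.9 167.9]
rackR [[692.0, -112.0], [608.0, -119.0]] mid [ 650.  -115.3]
crad base [[572.0, 258.0], [384.0, 239.0], [366.0, 418.0]] mid [440.6 305. ]
uprights [[543.0, 417.0], [559.0, 252.0], [390.0, 401.0], [404.0, 233.0]] mid [473.7 325.8]
r1 guards [[544.0, -286.0], [423.0, -288.0]] mid [ 483.6 -287. ]
r2 guards [[593.0, -439.0], [473.0, -438.0]] mid [ 533.  -438.8]
others [[569.0, -187.0], [340.0, -205.0], [339.0, -106.0]] mid [ 416.  -165.8]
```

```bash
cat >> h.py <<'E'
def yawof(q):
    m=R.from_quat(q).as_matrix(); return np.degrees(np.arctan2(m[1,0],m[0,0]))
def pose(): 
    o=get_obs(); m=R.from_quat(o['ee_rot']).as_matrix()
    print('t%.1f'%o['clock'],'pos',o['position'].round(1),'yaw%.2f'%yawof(o['ee_rot']),'tilt',np.degrees(np.arccos(-m[2,2])).round(2),'F',o['ft_force'].round(1),'open%.3f'%o['opening'],'q',o['joint_pos'].round(2))
    return o
def go(x,y,z,yaw=None,n=None,vmax=55.):
    """print compact rows from present pose to target, turn spread evenly, tool-down"""
    o=get_obs(); p=o['position']; y0=yawof(o['ee_rot']); 
    if yaw is None: yaw=y0
    dy=(yaw-y0+180)%360-180; D=np.array([x,y,z])-p
    if n is None: n=int(max(np.ceil(np.linalg.norm(D)/vmax),np.ceil(abs(dy)/10.3),1))
    # world yaw increase = negative about tool z ; rows all alike: solve constant translation
    a=np.radians(y0+dy/n*np.arange(n)); S=np.zeros((2,2))
    for t in a: S+=np.array([[np.cos(t),np.sin(t)],[np.sin(t),-np.cos(t)]])
    txy=np.linalg.solve(S,D[:2]); print('D',D.round(1),'dyaw %.2f'%dy)
    print(n,'rows: translation',np.round([txy[0]/1000,txy[1]/1000,-D[2]/n/1000],4).tolist(),'angular',[0,0,round(-dy/n,2)])
E
python3 -c "
from h import *
pose();go(560,-20,270,95.4,n=12)
go(560,-20,270,95.4,n=16)"
```

```text
t0.1 pos [ 255.8 -597.1  221.9] yaw23.19 tilt 0.07 F [0.6 0.6 0.3] open1.001 q [ 1.07  0.33  0.04  1.47 -0.01  1.34 -0.06]
D [304.2 577.1  48.1] dyaw 72.21
12 rows: translation [0.0578, -0.006, -0.004] angular [0, 0, np.float64(-6.02)]
D [304.2 577.1  48.1] dyaw 72.21
16 rows: translation [0.0434, -0.0039, -0.003] angular [0, 0, np.float64(-4.51)]
```

carry_out(plan=[{"grip":0,"translation":[0.057,-0.006,-0.005],"angular":[0,0,-6]},{"grip":0,"translation":[0.057,-0.006,-0.005],"angular":[0,0,-6]},{"grip":0,"translation":[0.057,-0.006,-0.005],"angular":[0,0,-6]},{"grip":0,"translation":[0.057,-0.006,-0.005],"angular":[0,0,-6]},{"grip":0,"translation":[0.057,-0.006,-0.005],"angular":[0,0,-6]},{"grip":0,"translation":[0.057,-0.006,-0.005],"angular":[0,0,-6]},{"grip":0,"translation":[0.057,-0.006,-0.005],"angular":[0,0,-6]},{"grip":0,"translation":[0.057,-0.006,-0.005],"angular":[0,0,-6]},{"grip":0,"translation":[0.057,-0.006,-0.005],"angular":[0,0,-6]},{"grip":0,"translation":[0.057,-0.006,-0.005],"angular":[0,0,-6]},{"grip":0,"translation":[0.057,-0.006,-0.005],"angular":[0,0,-6]},{"grip":0,"translation":[0.057,-0.006,-0.005],"angular":[0,0,-6]}])

```text
clock: 1.65
position: [555.9, -26.1, 282.4]
ee_rot: [0.673, 0.74, -0.0, -0.0]
ft_force: [0.2, 0.9, 0.0]
opening: 0.999
```

```bash
python3 -c "
from h import *
pose();go(560,-20,270,95.4)"
```

```text
t1.6 pos [555.9 -26.1 282.4] yaw95.40 tilt 0.02 F [0.2 0.9 0. ] open0.999 q [ 0.41  0.15 -0.49  1.58  0.07  1.43  0.  ]
D [  4.1   6.1 -12.4] dyaw 0.00
1 rows: translation [0.0057, 0.0046, 0.0124] angular [0, 0, np.float64(-0.0)]
```

```bash
python3 -c "
from h import *
snap('wrist','w1.png')"
```

```text
(no output)
```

View pics/w1.png

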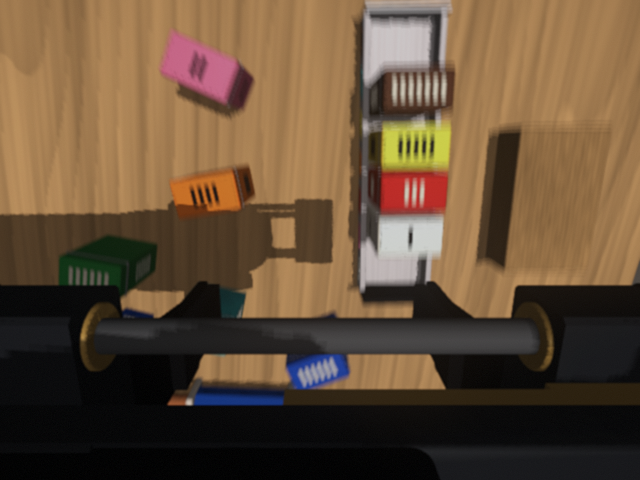

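The wrist view shows the rack at columns 360–450 from its aluminium end (top) to its black end (row 290). Pink is at (205,70), orange at (210,190), and the row brown–yellow–red–white is at rows 90–235. I'll enlarge it for corner picking.

Run:
```python
import cv2
im=cv2.imread('pics/w1.png')
cv2.imwrite('pics/w1a.png',cv2.resize(im[0:150,345:475],None,fx=4,fy=4,interpolation=cv2.INTER_CUBIC))
cv2.imwrite('pics/w1b.png',cv2.resize(im[150:300,345:475],None,fx=4,fy=4,interpolation=cv2.INTER_CUBIC))
```

```text
(no output)
```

View pics/w1a.png

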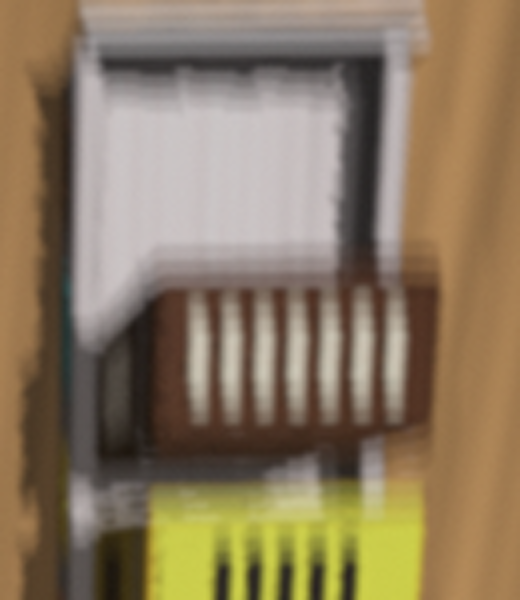

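View pics/w1b.png

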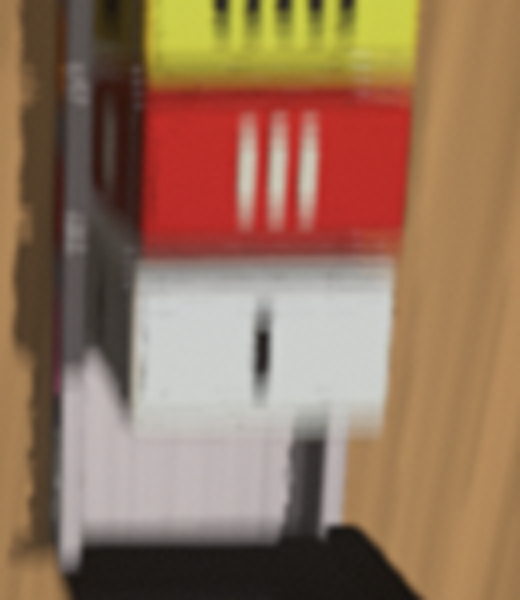

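carry_out(plan=[{"grip":0,"translation":[0,0,0],"angular":[0,0,0]},{"grip":0,"translation":[0,0,0],"angular":[0,0,0]}])

```text
clock: 1.95
position: [556.1, -29.4, 282.2]
ee_rot: [0.675, 0.738, -0.0, -0.0]
ft_force: [-0.1, -0.4, -0.1]
opening: 1.002
```

Run:
```python
from h import *
pose()
snap('wrist','w2.png')
im=cv2.imread('pics/w2.png')
cv2.imwrite('pics/w2a.png',cv2.resize(im[0:150,345:475],None,fx=4,fy=4,interpolation=cv2.INTER_CUBIC))
cv2.imwrite('pics/w2b.png',cv2.resize(im[150:300,345:475],None,fx=4,fy=4,interpolation=cv2.INTER_CUBIC))
cv2.imwrite('pics/w2c.png',cv2.resize(im[15:225,150:270],None,fx=2.8,fy=2.8,interpolation=cv2.INTER_CUBIC))
```

```text
t1.9 pos [556.1 -29.4 282.2] yaw95.07 tilt 0.04 F [-0.1 -0.4 -0.1] open1.002 q [ 0.41  0.15 -0.49  1.58  0.07  1.43  0.  ]
```

View pics/w2a.png

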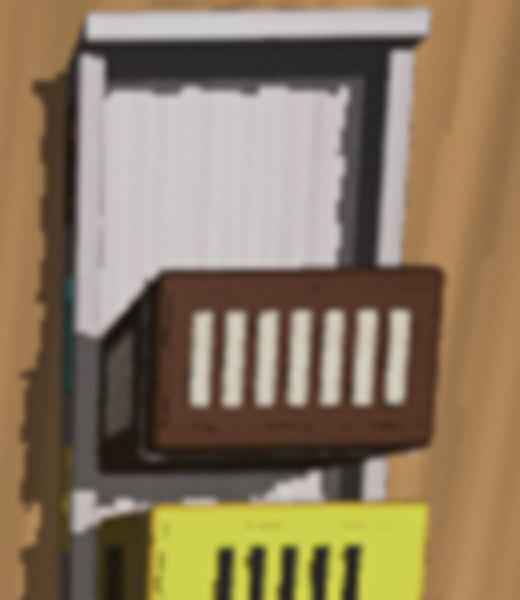

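View pics/w2b.png

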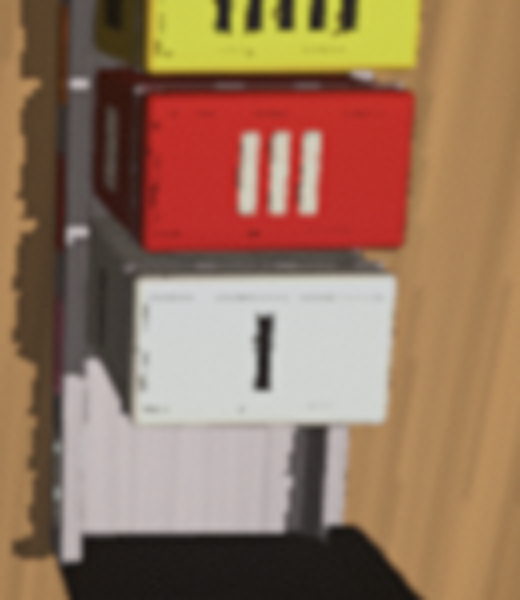

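View pics/w2c.png

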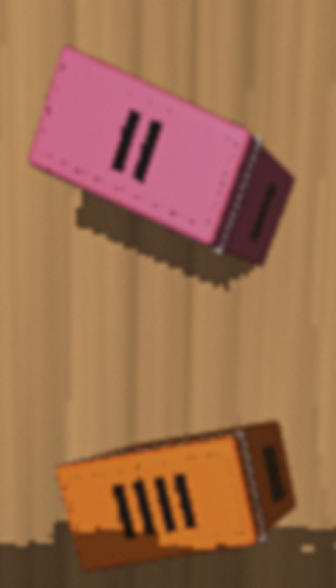

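Run:
```python
from h import *
d=load('w2.png'); t=load('top0.png')
A=(345,0);B=(345,150);C=(150,15)
cA=lambda c:crop(c,A,4); cB=lambda c:crop(c,B,4); cC=lambda c:crop(c,C,2.8)
def sh(n,w): print(n,w[:,:2].round(1).tolist())
sh('alu',unproj(d,cA([(87,15),(430,9),(430,37),(88,42)]),40))
sh('black inner/outer near',unproj(d,cB([(75,545),(345,525)]),60))
sh('left rail outer',unproj(d,cA([(78,60),(75,330)]),30)); sh('left rail b',unproj(d,cB([(60,550),(83,555)]),30))
sh('right rail outer',unproj(d,cA([(412,50),(388,50)]),30))
# rack fit
M=[(-38,147,40),(38,147,40),(38,141,40),(-38,141,40)]
M2=[(-38,147,40),(-38,-147,60),(38,-147,60)]
sq=lambda z:[(30,18,z),(30,-18,z),(-30,-18,z),(-30,18,z)]
o=(230,195)
T={'white':cB([(395,274),(386,422),(134,424),(137,281)]),
'red':cB([(414,92),(403,249),(142,249),(147,94)]),
'brown':cA([(441,270),(431,440),(152,449),(163,272)]),
'yellow':np.vstack([cA([(428,505)]),cB([(418,68),(147,70)]),cA([(152,507)])])}
for n,uv in T.items():
    w=unproj(d,uv,98);r=fit([(d,sq(98),uv)],[635,40,.1]);print(n,r[0].round(3),r[1].tolist())
P={'pink':cC([(248,130),(214,246),(28,162),(67,45)]),'orange':cC([(237,432),(265,543),(82,572),(56,464)])}
for n,uv in P.items():
    r=fit([(d,sq(90),uv)],[445,0,.1]);print(n,r[0].round(3),r[1].tolist())
for n,c,z in [('pink',[(155,353),(215,372),(183,464),(123,443)],90),('orange',[(300,355),(354,344),(378,440),(326,453)],90),('turq',[(543,354),(598,359),(588,459),(532,455)],90),('white',[(343,54),(397,50),(405,137),(350,143)],98)]:
    r=fit([(t,sq(z),crop(c,o,4))],[445,0,.1]); print('top',n,r[0].round(3),r[1].tolist())
sh('chips',unproj(d,cA([(68,175),(68,332),(68,497)]),20))
```

```text
alu [[584.8, 168.1], [663.4, 176.3], [664.5, 170.6], [585.7, 162.6]]
black inner/outer near [[612.0, -101.0], [682.1, -89.1]]
left rail outer [[584.7, 161.6], [591.1, 102.1]]
left rail b [[612.8, -114.0], [619.5, -114.9]]
right rail outer [[663.5, 170.7], [657.8, 170.2]]
white [ 6.43258e+02 -3.59360e+01  1.08000e-01] [[1.0, -0.5], [0.7, 0.6], [-0.8, 1.3], [-0.8, -1.0]]
red [6.40056e+02 5.09000e+00 9.40000e-02] [[1.0, -0.6], [0.4, 0.6], [-0.8, 1.0], [-0.5, -0.7]]
brown [6.31073e+02 9.04340e+01 9.70000e-02] [[1.7, -1.2], [0.6, 2.5], [-0.6, 1.0], [-1.8, -1.0]]
yellow [6.36099e+02 4.44890e+01 1.00000e-01] [[1.0, -1.2], [0.2, 1.0], [-0.5, 1.4], [-0.5, -0.8]]
pink [446.766  92.979 -19.171] [[2.7, 0.1], [0.1, 0.4], [-0.3, 0.4], [-1.1, -1.2]]
orange [ 4.53956e+02 -1.40760e+01  2.54000e-01] [[0.1, 0.3], [-1.3, -0.2], [0.9, -0.1], [0.0, -0.1]]
top pink [444.208  90.438  -6.601] [[0.8, 0.0], [-0.7, -0.1], [-0.7, -0.2], [0.7, 0.4]]
top orange [ 4.51054e+02 -1.58000e+01  2.53000e-01] [[-0.0, 0.9], [0.4, 0.1], [0.3, -0.6], [-0.8, -0.3]]
top turq [ 446.648 -156.76   -12.676] [[-0.4, 0.4], [0.1, 0.8], [0.4, -0.3], [-0.1, -0.9]]
top white [643.046 -36.39    6.373] [[-0.3, -0.3], [0.2, -0.5], [0.2, 0.6], [-0.1, 0.2]]
chips [[586.1, 139.0], [590.4, 103.0], [595.1, 63.1]]
```

Run:
```python
from h import *
t=load('top0.png')
print(unproj(t,[(284,185),(338,187),(281,155)],50).round(0), unproj(t,[(412,200),(200,200)],60).round(0))
go(643,-36,135,95.6)
```

```text
[[747.  69.  50.]
 [742. -77.  50.]
 [832.  78.  50.]] [[ 704. -272.   60.]
 [ 701.  290.   60.]]
D [  86.9   -6.3 -147.2] dyaw 0.56
4 rows: translation [-0.0036, 0.0215, 0.0368] angular [0, 0, np.float64(-0.14)]
```

carry_out(plan=[{"grip":0,"translation":[-0.0035,0.0215,0.037],"angular":[0,0,-0.15]},{"grip":0,"translation":[-0.0035,0.0215,0.037],"angular":[0,0,-0.15]},{"grip":0,"translation":[-0.0035,0.0215,0.037],"angular":[0,0,-0.15]},{"grip":0,"translation":[-0.0035,0.0215,0.037],"angular":[0,0,-0.1]},{"grip":0,"translation":[0,0,0],"angular":[0,0,0]},{"grip":0,"translation":[0,0,0],"angular":[0,0,0]}])

```text
clock: 2.75
position: [643.1, -34.5, 135.4]
ee_rot: [0.671, 0.741, 0.0, 0.0]
ft_force: [-0.7, 0.9, 0.3]
opening: 1.002
```

Run:
```python
from h import *
pose();go(643,-36,49,95.6)
snap('wrist','w3.png')
```

```text
t2.8 pos [643.1 -34.5 135.4] yaw95.67 tilt 0.02 F [-0.7  0.9  0.3] open1.002 q [ 0.35  0.42 -0.47  1.57  0.2   1.2  -0.06]
D [ -0.1  -1.5 -86.4] dyaw -0.07
2 rows: translation [-0.0007, -0.0001, 0.0432] angular [0, 0, np.float64(0.03)]
```

View pics/w3.png

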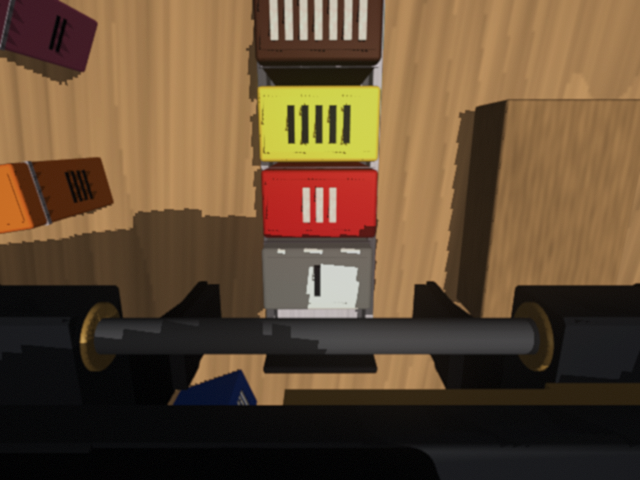

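The fingers straddle the white tin (lid centre at about (318,277)), and the red tin is at (320,200).

Run:
```python
from h import *
d=load('w3.png')
print(unproj(d,[(264,246),(376,242),(372,309),(264,309), (262,170),(377,168),(376,238),(264,238),(258,88),(379,86),(379,162),(260,162)],98).reshape(3,4,3).mean(1).round(1))
```

```text
[[644.6 -34.5  98. ]
 [641.    5.3  98. ]
 [636.8  44.1  98. ]]
```

carry_out(plan=[{"grip":0,"translation":[-0.001,0,0.043],"angular":[0,0,0]},{"grip":0,"translation":[0,0,0.043],"angular":[0,0,0]},{"grip":255,"translation":[0,0,0],"angular":[0,0,0]},{"grip":255,"translation":[0,0,0],"angular":[0,0,0]},{"grip":255,"translation":[0,0,0],"angular":[0,0,0]},{"grip":255,"translation":[0,0,0],"angular":[0,0,0]}], force=12)

```text
clock: 3.55
position: [644.3, -34.9, 50.8]
ee_rot: [0.671, 0.742, 0.001, 0.001]
ft_force: [-1.1, 0.0, 7.7]
opening: 0.688
```

Run:
```python
from h import *
pose()
```

```text
t3.5 pos [644.3 -34.9  50.8] yaw95.74 tilt 0.15 F [-1.1  0.   7.7] open0.688 q [ 0.33  0.5  -0.45  1.64  0.24  1.05 -0.09]
```

carry_out(plan=[{"grip":255,"translation":[-0.005,0,-0.001],"angular":[0,0,0]},{"grip":255,"translation":[-0.012,0,0],"angular":[0,0,0]},{"grip":255,"translation":[-0.012,0,0],"angular":[0,0,0]},{"grip":255,"translation":[-0.012,0,0],"angular":[0,0,0]},{"grip":255,"translation":[-0.01,0,0],"angular":[0,0,0]},{"grip":255,"translation":[-0.005,0,0],"angular":[0,0,0]},{"grip":255,"translation":[-0.003,0,0],"angular":[0,0,0]},{"grip":255,"translation":[0,0,0],"angular":[0,0,0]},{"grip":255,"translation":[0,0,0],"angular":[0,0,0]}])

```text
clock: 4.68
position: [650.2, -93.8, 50.8]
ee_rot: [0.671, 0.742, 0.001, 0.001]
ft_force: [0.5, 3.3, 6.1]
opening: 0.686
```

Run:
```python
from h import *
pose()
```

```text
t4.7 pos [650.2 -93.8  50.8] yaw95.73 tilt 0.13 F [0.5 3.3 6.1] open0.686 q [ 0.4   0.52 -0.43  1.61  0.24  1.06  0.  ]
```

carry_out(plan=[{"grip":0,"translation":[0,0,0],"angular":[0,0,0]},{"grip":0,"translation":[0,0,0],"angular":[0,0,0]},{"grip":0,"translation":[0,0,0],"angular":[0,0,0]},{"grip":0,"translation":[0,0,-0.043],"angular":[0,0,0]},{"grip":0,"translation":[0,0,-0.043],"angular":[0,0,0]},{"grip":0,"translation":[0.045,-0.0005,0],"angular":[0,0,0]},{"grip":0,"translation":[0.045,-0.0005,0],"angular":[0,0,0]},{"grip":0,"translation":[0.045,-0.0005,0],"angular":[0,0,0]},{"grip":0,"translation":[0.045,0,0],"angular":[0,0,0]},{"grip":0,"translation":[0,0,0],"angular":[0,0,0]},{"grip":0,"translation":[0,0,0],"angular":[0,0,0]}])

```text
clock: 6.05
position: [629.7, 84.7, 135.4]
ee_rot: [0.671, 0.742, -0.0, 0.0]
ft_force: [0.2, -0.6, 0.6]
opening: 1.002
```

Run:
```python
from h import *
pose();go(631,89,50,95.6)
snap('wrist','w4.png')
```

```text
t6.0 pos [629.7  84.7 135.4] yaw95.73 tilt 0.04 F [ 0.2 -0.6  0.6] open1.002 q [ 0.2   0.41 -0.52  1.59  0.21  1.2  -0.26]
D [  1.3   4.3 -85.4] dyaw -0.13
2 rows: translation [0.0021, 0.0009, 0.0427] angular [0, 0, np.float64(0.07)]
```

View pics/w4.png

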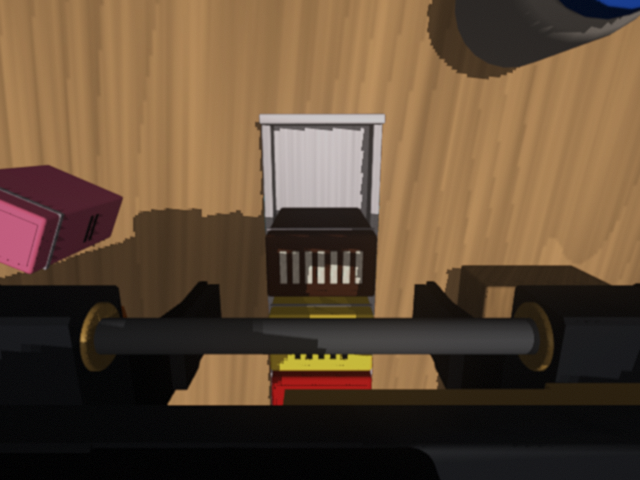

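The brown lid spans (266–376, 230–296) and the aluminium end plate spans (261–384, 115–124).

Run:
```python
from h import *
d=load('w4.png')
print(unproj(d,[(266,230),(376,230),(376,296),(268,296)],98).mean(0).round(1))
print(unproj(d,[(261,124),(384,124),(261,115),(384,115)],40).round(1))
print(unproj(d,[(322,124),(322,115)],40).round(1))
```

```text
[631.8  92.5  98. ]
[[586.6 162.6  40. ]
 [664.2 170.4  40. ]
 [586.3 168.   40. ]
 [663.4 175.8  40. ]]
[[625.1 166.5  40. ]
 [624.5 171.9  40. ]]
```

carry_out(plan=[{"grip":0,"translation":[0.0025,0.001,0.042],"angular":[0,0,0.1]},{"grip":0,"translation":[0.0025,0.001,0.042],"angular":[0,0,0]},{"grip":255,"translation":[0,0,0],"angular":[0,0,0]},{"grip":255,"translation":[0,0,0],"angular":[0,0,0]},{"grip":255,"translation":[0,0,0],"angular":[0,0,0]},{"grip":255,"translation":[0,0,0],"angular":[0,0,0]}])

```text
clock: 6.85
position: [632.1, 90.5, 53.5]
ee_rot: [0.672, 0.741, 0.001, 0.001]
ft_force: [0.1, 0.5, 6.9]
opening: 0.694
```

Run:
```python
from h import *
pose()
```

```text
t6.8 pos [632.1  90.5  53.5] yaw95.62 tilt 0.15 F [0.1 0.5 6.9] open0.694 q [ 0.17  0.49 -0.5   1.65  0.26  1.06 -0.31]
```

carry_out(plan=[{"grip":255,"translation":[0.005,0,-0.001],"angular":[0,0,0]},{"grip":255,"translation":[0.012,0,0],"angular":[0,0,0]},{"grip":255,"translation":[0.012,0,0],"angular":[0,0,0]},{"grip":255,"translation":[0.012,0,0],"angular":[0,0,0]},{"grip":255,"translation":[0.008,0,0],"angular":[0,0,0]},{"grip":255,"translation":[0.004,0,0],"angular":[0,0,0]},{"grip":255,"translation":[0.002,0,0],"angular":[0,0,0]},{"grip":255,"translation":[0,0,0],"angular":[0,0,0]},{"grip":255,"translation":[0,0,0],"angular":[0,0,0]}])

```text
clock: 7.98
position: [626.3, 145.5, 53.3]
ee_rot: [0.671, 0.741, 0.0, 0.001]
ft_force: [0.4, -3.0, 5.1]
opening: 0.687
```

carry_out(plan=[{"grip":0,"translation":[0,0,0],"angular":[0,0,0]},{"grip":0,"translation":[0,0,0],"angular":[0,0,0]},{"grip":0,"translation":[0,0,0],"angular":[0,0,0]},{"grip":0,"translation":[0,0,-0.041],"angular":[0,0,0]},{"grip":0,"translation":[0,0,-0.042],"angular":[0,0,0]},{"grip":0,"translation":[-0.05,0,0],"angular":[0,0,0]},{"grip":0,"translation":[-0.05,0,0],"angular":[0,0,0]},{"grip":0,"translation":[0,0,0],"angular":[0,0,0]},{"grip":0,"translation":[0,0,0],"angular":[0,0,0]}])

```text
clock: 9.1
position: [635.3, 46.3, 135.4]
ee_rot: [0.671, 0.741, 0.0, -0.0]
ft_force: [0.2, 1.5, 0.4]
opening: 1.003
```

Run:
```python
from h import *
pose();go(636.4,44,50,95.6)
snap('wrist','w5.png')
```

```text
t9.1 pos [635.3  46.3 135.4] yaw95.63 tilt 0.05 F [0.2 1.5 0.4] open1.003 q [ 0.25  0.41 -0.5   1.58  0.21  1.2  -0.2 ]
D [  1.1  -2.3 -85.4] dyaw -0.03
2 rows: translation [-0.0012, 0.0004, 0.0427] angular [0, 0, np.float64(0.02)]
```

View pics/w5.png

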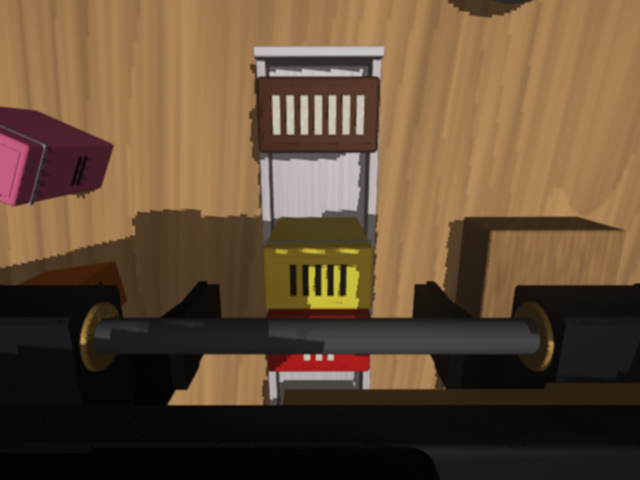

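```bash
cat >> h.py <<'E'
C0=np.array([637.7,26.3]);YAW=np.radians(5.6)
def rk(w):
    v=np.atleast_2d(w)[:,:2]-C0; return np.c_[v@[np.cos(YAW),np.sin(YAW)], v@[-np.sin(YAW),np.cos(YAW)]]
def wk(x,y): return C0+x*np.array([np.cos(YAW),np.sin(YAW)])+y*np.array([-np.sin(YAW),np.cos(YAW)])
E
python3 - <<'E'
from h import *
d=load('w5.png')
for n,c in [('brown',[(258,78),(379,77),(378,152),(259,152)]),('yellow',[(265,246),(373,246),(373,309),(265,309)]),('red',[(268,310),(370,310),(370,370),(269,370)])]:
    w=unproj(d,c,98); print(n,rk(w.mean(0)).round(1),rk(w).round(1).tolist())
print(rk(get_obs()['position']))
E
```

```text
brown [[  0.7 103.7]] [[-28.2, 120.7], [29.5, 121.2], [30.5, 86.4], [-29.0, 86.4]]
yellow [[ 1.1 19.6]] [[-27.7, 37.7], [29.8, 37.7], [31.2, 1.4], [-28.9, 1.4]]
red [[  1.3 -18.1]] [[-27.3, 0.8], [29.6, 0.8], [30.9, -37.0], [-27.9, -37.1]]
[[-0.35306716 21.03890757]]
```

Run:
```python
from h import *
d=load('w5.png')
print(rk(unproj(d,[(322,57),(322,48)],40)).round(1))
t=snap('top','t1.png');
im=cv2.imread('pics/t1.png');cv2.imwrite('pics/t1c.png',cv2.resize(im[195:315,230:430],None,fx=4,fy=4,interpolation=cv2.INTER_CUBIC))
snap('scene','s1.png');
im=cv2.imread('pics/s1.png');cv2.imwrite('pics/s1c.png',cv2.resize(im[180:330,200:400],None,fx=4,fy=4,interpolation=cv2.INTER_CUBIC))
```

```text
[[  3.  141.1]
 [  3.  146. ]]
```

View pics/t1c.png

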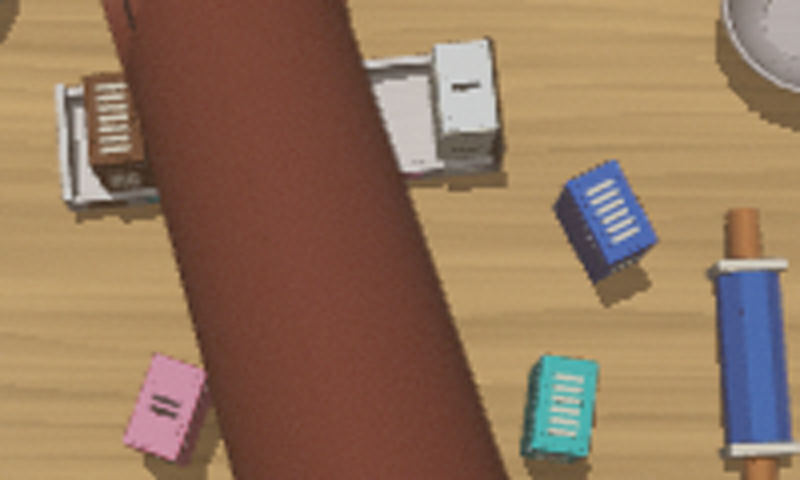

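View pics/s1c.png

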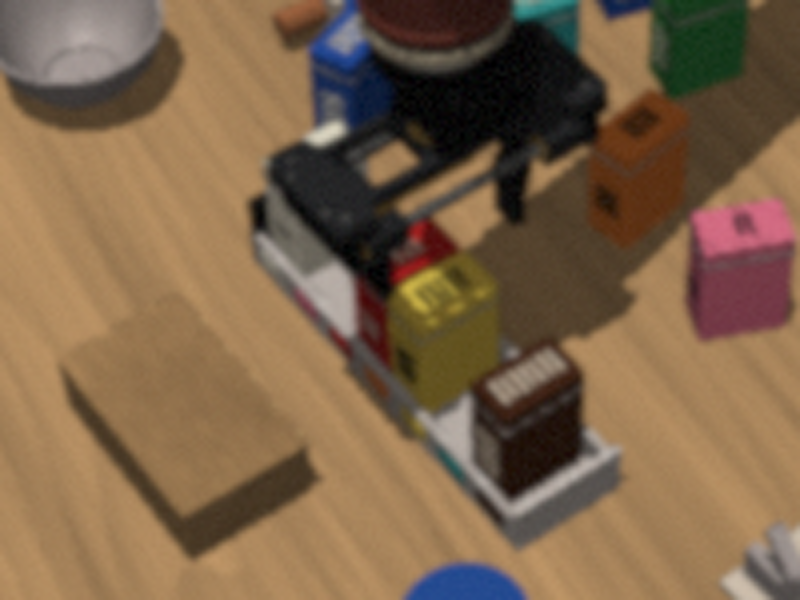

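White reached the black end, but brown slipped in the grip and stopped at y≈104, not 121. I'll use a firmer grip for yellow now and then redo brown.

carry_out(plan=[{"grip":0,"translation":[-0.0005,0.0005,0.042],"angular":[0,0,0]},{"grip":0,"translation":[-0.0005,0.0005,0.041],"angular":[0,0,0]},{"grip":255,"translation":[0,0,0],"angular":[0,0,0]},{"grip":255,"translation":[0,0,0],"angular":[0,0,0]},{"grip":255,"translation":[0,0,0],"angular":[0,0,0]},{"grip":255,"translation":[0,0,0],"angular":[0,0,0]},{"grip":255,"translation":[0,0,0],"angular":[0,0,0]},{"grip":255,"translation":[0,0,-0.0015],"angular":[0,0,0]}], force=25)

```text
clock: 10.25
position: [636.9, 44.9, 54.8]
ee_rot: [0.671, 0.741, 0.0, 0.0]
ft_force: [0.1, -0.5, -2.2]
opening: 0.691
```

Run:
```python
from h import *
o=pose();print(rk(o['position']))
t=load('t1.png')
print(rk(unproj(t,crop([(432,47),(489,40),(498,127),(440,134)],(230,195),4),98)).round(1).tolist())
```

```text
t10.2 pos [636.9  44.9  54.8] yaw95.64 tilt 0.05 F [ 0.1 -0.5 -2.2] open0.691 q [ 0.23  0.49 -0.48  1.65  0.25  1.06 -0.23]
[[ 1.02011873 18.57678037]]
[[27.8, -103.1], [29.1, -140.0], [-28.3, -139.8], [-29.5, -102.6]]
```

carry_out(plan=[{"grip":255,"translation":[0.004,0,0.0005],"angular":[0,0,0]},{"grip":255,"translation":[0.006,0,0],"angular":[0,0,0]},{"grip":255,"translation":[0.006,0,0],"angular":[0,0,0]},{"grip":255,"translation":[0.004,0,0],"angular":[0,0,0]},{"grip":255,"translation":[0.001,0,0],"angular":[0,0,0]},{"grip":255,"translation":[0,0,0],"angular":[0,0,0]},{"grip":255,"translation":[0,0,0],"angular":[0,0,0]},{"grip":0,"translation":[0,0,0.001],"angular":[0,0,0]},{"grip":0,"translation":[0,0,0],"angular":[0,0,0]},{"grip":0,"translation":[0,0,0],"angular":[0,0,0]}])

```text
clock: 11.5
position: [634.2, 66.2, 52.2]
ee_rot: [0.671, 0.741, -0.0, -0.0]
ft_force: [1.2, 0.2, -0.0]
opening: 0.941
```

Run:
```python
from h import *
o=pose();print(rk(o['position']))
```

```text
t11.5 pos [634.2  66.2  52.2] yaw95.66 tilt 0.04 F [ 1.2  0.2 -0. ] open0.941 q [ 0.2   0.49 -0.49  1.66  0.26  1.06 -0.26]
[[ 0.4552554  40.02319918]]
```

carry_out(plan=[{"grip":0,"translation":[0,0,-0.041],"angular":[0,0,0]},{"grip":0,"translation":[0,0,-0.041],"angular":[0,0,0]},{"grip":0,"translation":[-0.0545,0,0],"angular":[0,0,0]},{"grip":0,"translation":[0,0,0],"angular":[0,0,0]},{"grip":0,"translation":[0,0,0],"angular":[0,0,0]}])

```text
clock: 12.12
position: [639.7, 11.6, 134.2]
ee_rot: [0.672, 0.741, -0.0, -0.0]
ft_force: [-1.1, 0.3, -0.3]
opening: 1.003
```

Run:
```python
from h import *
o=pose();print(rk(o['position']))
snap('wrist','w6.png')
```

```text
t12.1 pos [639.7  11.6 134.2] yaw95.60 tilt 0.05 F [-1.1  0.3 -0.3] open1.003 q [ 0.29  0.42 -0.49  1.58  0.2   1.2  -0.14]
[[  0.51106282 -14.84936903]]
```

View pics/w6.png

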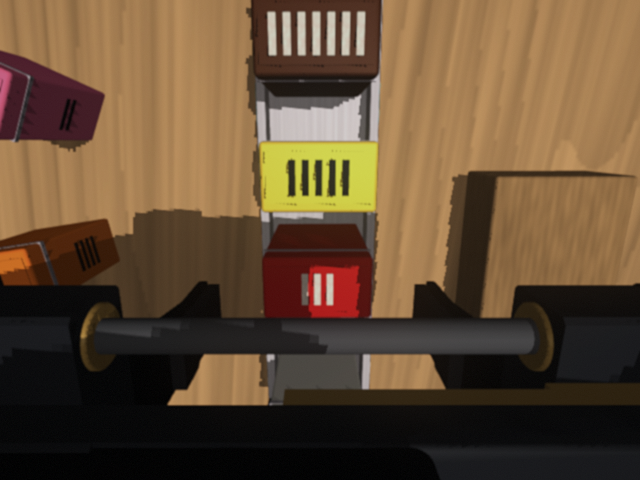

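Run:
```python
from h import *
d=load('w6.png')
for n,c in [('brown',[(253,2),(381,1),(379,78),(254,78)]),('yellow',[(260,142),(377,142),(377,212),(261,212)]),('red',[(264,250),(373,250),(373,317),(264,317)])]:
    w=unproj(d,c,98); print(n,rk(w.mean(0)).round(1),rk(w).round(1).tolist())
print(rk(get_obs()['position']))
```

```text
brown [[  0.8 101.6]] [[-28.1, 117.4], [29.8, 117.8], [30.3, 85.5], [-29.0, 85.5]]
yellow [[ 1.8 38.7]] [[-27.2, 56.2], [30.5, 56.2], [31.9, 21.2], [-28.0, 21.2]]
red [[  1.7 -18.5]] [[-27.2, 0.8], [30.6, 0.8], [32.1, -37.9], [-28.6, -37.9]]
[[  0.54547371 -13.99606164]]
```

carry_out(plan=[{"grip":0,"translation":[-0.003,0.0005,0.041],"angular":[0,0,0]},{"grip":0,"translation":[-0.002,0,0.041],"angular":[0,0,0]},{"grip":255,"translation":[0,0,0],"angular":[0,0,0]},{"grip":255,"translation":[0,0,0],"angular":[0,0,0]},{"grip":255,"translation":[0,0,0],"angular":[0,0,0]},{"grip":255,"translation":[0,0,0],"angular":[0,0,0]},{"grip":255,"translation":[0,0,0],"angular":[0,0,0]},{"grip":255,"translation":[0,0,-0.001],"angular":[0,0,0]}])

```text
clock: 13.18
position: [641.4, 6.7, 54.4]
ee_rot: [0.671, 0.741, 0.0, 0.0]
ft_force: [1.0, -0.1, -0.8]
opening: 0.684
```

Run:
```python
from h import *
o=pose();print(rk(o['position']))
```

```text
t13.2 pos [641.4   6.7  54.4] yaw95.64 tilt 0.08 F [ 1.  -0.1 -0.8] open0.684 q [ 0.28  0.49 -0.47  1.65  0.25  1.06 -0.16]
[[  1.77884552 -19.83921757]]
```

carry_out(plan=[{"grip":255,"translation":[-0.004,0,0],"angular":[0,0,0]},{"grip":255,"translation":[-0.006,0,0],"angular":[0,0,0]},{"grip":255,"translation":[-0.006,0,0],"angular":[0,0,0]},{"grip":255,"translation":[-0.004,0,0],"angular":[0,0,0]},{"grip":255,"translation":[-0.001,0,0],"angular":[0,0,0]},{"grip":255,"translation":[0,0,0],"angular":[0,0,0]},{"grip":255,"translation":[0,0,0],"angular":[0,0,0]},{"grip":0,"translation":[0,0,0.001],"angular":[0,0,0]},{"grip":0,"translation":[0,0,0],"angular":[0,0,0]},{"grip":0,"translation":[0,0,0],"angular":[0,0,0]}])

```text
clock: 14.42
position: [642.7, -14.8, 52.2]
ee_rot: [0.672, 0.741, -0.0, -0.0]
ft_force: [-0.6, -0.1, 0.4]
opening: 0.938
```

Run:
```python
from h import *
o=pose();print(rk(o['position'])); go(*wk(0.5,60),134,95.6)
```

```text
t14.4 pos [642.7 -14.8  52.2] yaw95.61 tilt 0.04 F [-0.6 -0.1  0.4] open0.938 q [ 0.31  0.5  -0.46  1.64  0.25  1.06 -0.13]
[[  0.97341591 -41.38600566]]
D [-10.4 100.9  81.8] dyaw -0.01
3 rows: translation [0.0338, -0.0002, -0.0273] angular [0, 0, np.float64(0.0)]
```

Now I'll view the row from y≈60 (brown redo) and also check red there.

carry_out(plan=[{"grip":0,"translation":[0,0,-0.041],"angular":[0,0,0]},{"grip":0,"translation":[0,0,-0.041],"angular":[0,0,0]},{"grip":0,"translation":[0.05,0,0],"angular":[0,0,0]},{"grip":0,"translation":[0.05,0,0],"angular":[0,0,0]},{"grip":0,"translation":[0,0,0],"angular":[0,0,0]},{"grip":0,"translation":[0,0,0],"angular":[0,0,0]}])

```text
clock: 15.18
position: [633.1, 84.7, 134.3]
ee_rot: [0.671, 0.741, -0.0, 0.0]
ft_force: [0.5, -0.9, -0.3]
opening: 1.0
```

Run:
```python
from h import *
o=pose();print(rk(o['position']))
snap('wrist','w7.png')
```

```text
t15.2 pos [633.1  84.7 134.3] yaw95.65 tilt 0.05 F [ 0.5 -0.9 -0.3] open1.000 q [ 0.19  0.42 -0.51  1.58  0.22  1.2  -0.26]
[[ 1.11697028 58.54357484]]
```

View pics/w7.png

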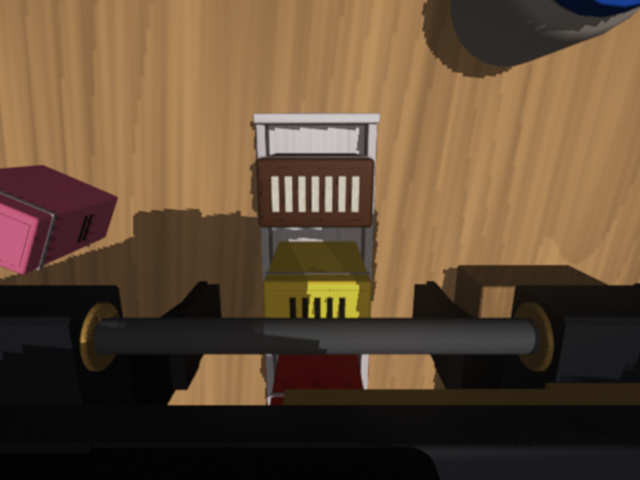

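Run:
```python
from h import *
d=load('w7.png')
for n,c in [('brown',[(259,158),(374,158),(373,226),(259,226)]),('yellow',[(264,279),(371,279),(371,345),(264,345)])]:
    w=unproj(d,c,98); print(n,rk(w.mean(0)).round(1),rk(w).round(1).tolist())
print('plate',rk(unproj(d,[(316,124)],40)))
b=wk(1,104); go(*b,134,95.6); go(*b,53,95.6)
```

```text
brown [[  1.1 104.5]] [[-27.5, 121.8], [29.9, 121.9], [30.7, 87.2], [-28.8, 87.2]]
yellow [[ 1.8 37.9]] [[-27.2, 57.8], [30.8, 57.9], [32.3, 18.1], [-28.6, 18.0]]
plate [[  0.83703383 140.36739938]]
D [-4.7 46.1 -0.3] dyaw 0.03
1 rows: translation [0.0464, -0.0002, 0.0003] angular [0, 0, np.float64(-0.03)]
D [ -4.7  46.1 -81.3] dyaw 0.03
2 rows: translation [0.0232, -0.0001, 0.0406] angular [0, 0, np.float64(-0.02)]
```

carry_out(plan=[{"grip":0,"translation":[0.046,0,0],"angular":[0,0,0]},{"grip":0,"translation":[0,0,0.041],"angular":[0,0,0]},{"grip":0,"translation":[0,0,0.04],"angular":[0,0,0]},{"grip":255,"translation":[0,0,0],"angular":[0,0,0]},{"grip":255,"translation":[0,0,0],"angular":[0,0,0]},{"grip":255,"translation":[0,0,0],"angular":[0,0,0]},{"grip":255,"translation":[0,0,0],"angular":[0,0,0]},{"grip":255,"translation":[0,0,0],"angular":[0,0,0]},{"grip":255,"translation":[0,0,-0.001],"angular":[0,0,0]}], force=25)

```text
clock: 16.35
position: [629.1, 131.0, 55.4]
ee_rot: [0.671, 0.741, 0.001, 0.0]
ft_force: [0.2, -0.7, -1.9]
opening: 0.689
```

carry_out(plan=[{"grip":255,"translation":[0.004,0,0],"angular":[0,0,0]},{"grip":255,"translation":[0.005,0,0],"angular":[0,0,0]},{"grip":255,"translation":[0.004,0,0],"angular":[0,0,0]},{"grip":255,"translation":[0.003,0,0],"angular":[0,0,0]},{"grip":255,"translation":[0.001,0,0],"angular":[0,0,0]},{"grip":255,"translation":[0,0,0],"angular":[0,0,0]},{"grip":255,"translation":[0,0,0],"angular":[0,0,0]}])

```text
clock: 17.23
position: [627.8, 147.8, 55.4]
ee_rot: [0.672, 0.741, 0.0, 0.001]
ft_force: [0.5, -2.5, 6.3]
opening: 0.69
```

Run:
```python
from h import *
o=pose();print(rk(o['position']))
```

```text
t17.2 pos [627.8 147.8  55.4] yaw95.62 tilt 0.1 F [ 0.5 -2.5  6.3] open0.690 q [ 0.09  0.51 -0.51  1.64  0.28  1.07 -0.4 ]
[[  1.98585651 121.87395078]]
```

carry_out(plan=[{"grip":0,"translation":[0,0,0.001],"angular":[0,0,0]},{"grip":0,"translation":[0,0,0],"angular":[0,0,0]},{"grip":0,"translation":[0,0,0],"angular":[0,0,0]},{"grip":0,"translation":[0,0,-0.05],"angular":[0,0,0]},{"grip":0,"translation":[-0.03,0,-0.05],"angular":[0,0,0]},{"grip":0,"translation":[-0.045,-0.03,-0.03],"angular":[0,0,0]},{"grip":0,"translation":[-0.04,-0.03,-0.03],"angular":[0,0,0]},{"grip":0,"translation":[-0.04,-0.03,-0.03],"angular":[0,0,0]},{"grip":0,"translation":[0,0,0],"angular":[0,0,0]},{"grip":0,"translation":[0,0,0],"angular":[0,0,0]}])

```text
clock: 18.48
position: [552.6, -14.7, 243.5]
ee_rot: [0.671, 0.741, 0.0, -0.0]
ft_force: [0.7, 0.8, -0.3]
opening: 0.996
```

Run:
```python
from h import *
o=pose();print(rk(o['position']))
snap('wrist','w8.png')
```

```text
t18.5 pos [552.6 -14.7 243.5] yaw95.65 tilt 0.02 F [ 0.7  0.8 -0.3] open0.996 q [ 0.4   0.16 -0.51  1.65  0.08  1.35 -0.02]
[[-88.69521617 -32.45505874]]
```

View pics/w8.png

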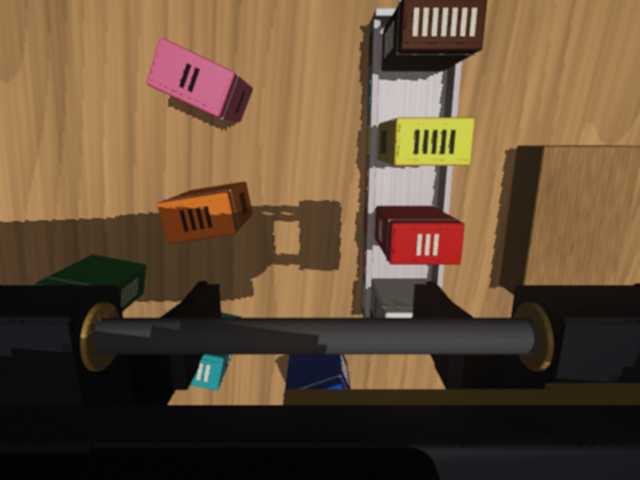

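Brown is now at the far end, with yellow and red spaced apart. Next is orange, at (205,210) here with 4 bars.

Run:
```python
from h import *
go(452.5,-15,135,104.5)
```

```text
D [-100.1   -1.  -108. ] dyaw 8.78
3 rows: translation [0.0047, -0.0331, 0.036] angular [0, 0, np.float64(-2.93)]
```

carry_out(plan=[{"grip":0,"translation":[0.005,-0.033,0.036],"angular":[0,0,-2.9]},{"grip":0,"translation":[0.005,-0.033,0.036],"angular":[0,0,-2.9]},{"grip":0,"translation":[0.005,-0.033,0.036],"angular":[0,0,-2.9]},{"grip":0,"translation":[0,0,0],"angular":[0,0,0]},{"grip":0,"translation":[0,0,0],"angular":[0,0,0]}])

```text
clock: 19.15
position: [453.4, -14.0, 135.7]
ee_rot: [0.613, 0.79, 0.0, -0.0]
ft_force: [2.0, 0.5, 0.0]
opening: 0.998
```

Run:
```python
from h import *
o=pose()
snap('wrist','w9.png')
```

```text
t19.1 pos [453.4 -14.  135.7] yaw104.42 tilt 0.04 F [2.  0.5 0. ] open0.998 q [ 0.45  0.03 -0.52  2.01  0.02  1.1   0.18]
```

View pics/w9.png

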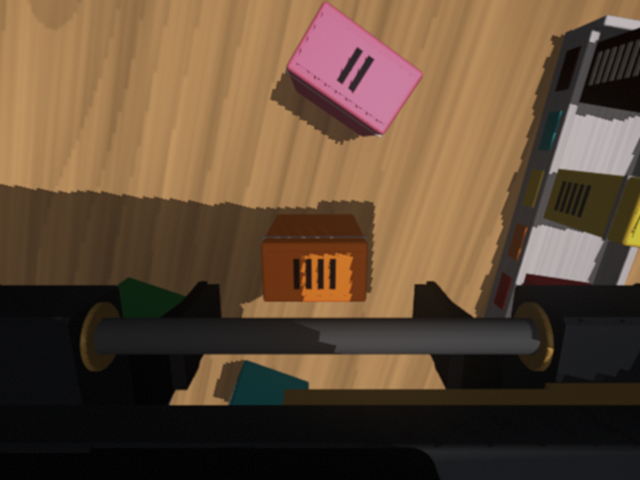

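Run:
```python
from h import *
d=load('w9.png')
w=unproj(d,[(262,240),(366,240),(367,300),(263,301)],90); print(w.round(1).tolist(),w.mean(0).round(1))
m=R.from_quat(d['rot']).as_matrix(); print('tool offset',((w.mean(0)-d['pos'])@m).round(1))
d=load('w6.png'); w=unproj(d,[(264,250),(373,250),(373,317),(264,317)],98); m=R.from_quat(d['rot']).as_matrix(); print('w6red tool offset',((w.mean(0)-d['pos'])@m).round(1))
```

```text
[[419.8, -3.3, 90.0], [475.4, 11.0, 90.0], [486.0, -23.1, 90.0], [428.1, -38.6, 90.0]] [452.4 -13.5  90. ]
tool offset [ 0.7 -0.9 45.7]
w6red tool offset [-3.7  1.2 36.2]
```

carry_out(plan=[{"grip":0,"translation":[0,-0.001,0.043],"angular":[0,0,0]},{"grip":0,"translation":[0,0,0.043],"angular":[0,0,0]},{"grip":255,"translation":[0,0,0],"angular":[0,0,0]},{"grip":255,"translation":[0,0,0],"angular":[0,0,0]},{"grip":255,"translation":[0,0,0],"angular":[0,0,0]},{"grip":255,"translation":[0,0,0],"angular":[0,0,0]},{"grip":255,"translation":[0,0,0],"angular":[0,0,0]}], force=25)

```text
clock: 20.08
position: [453.0, -15.3, 51.2]
ee_rot: [0.613, 0.79, 0.001, 0.001]
ft_force: [0.2, 0.2, 7.2]
opening: 0.684
```

Run:
```python
from h import *
o=pose()
```

```text
t20.1 pos [453.  -15.3  51.2] yaw104.33 tilt 0.16 F [0.2 0.2 7.2] open0.684 q [ 0.43  0.14 -0.52  2.1   0.09  0.92  0.11]
```

carry_out(plan=[{"grip":255,"translation":[0,0,-0.02],"angular":[0,0,0]},{"grip":255,"translation":[0,0,-0.05],"angular":[0,0,0]},{"grip":255,"translation":[0,0,-0.055],"angular":[0,0,0]},{"grip":255,"translation":[0,0,0],"angular":[0,0,0]},{"grip":255,"translation":[0,0,0],"angular":[0,0,0]}])

```text
clock: 20.7
position: [451.3, -15.4, 174.4]
ee_rot: [0.613, 0.79, -0.0, 0.0]
ft_force: [-0.3, 0.3, -2.1]
opening: 0.688
```

Run:
```python
from h import *
o=pose(); go(*wk(1,0),172,95.6); go(*wk(1,-1),172,95.6,n=5)
```

```text
t20.7 pos [451.3 -15.4 174.4] yaw104.33 tilt 0.03 F [-0.3  0.3 -2.1] open0.688 q [ 0.47 -0.01 -0.52  1.97 -0.01  1.19  0.2 ]
D [187.4  41.8  -2.4] dyaw -8.73
4 rows: translation [0.0013, 0.048, 0.0006] angular [0, 0, np.float64(2.18)]
D [187.5  40.8  -2.4] dyaw -8.73
5 rows: translation [0.001, 0.0384, 0.0005] angular [0, 0, np.float64(1.75)]
```

Run:
```python
from h import *
d=load('w8.png')
for n,c in [('yellow',[(397,120),(474,118),(471,164),(392,166)]),('red',[(392,222),(464,221),(462,264),(390,264)])]:
    w=unproj(d,c,98); print(n,rk(w.mean(0)).round(1),rk(w).round(1).tolist())
```

```text
yellow [[ 1.  38.2]] [[-27.8, 54.5], [30.2, 55.9], [31.4, 21.9], [-29.9, 20.4]]
red [[  2.  -41.6]] [[-27.6, -24.0], [30.5, -23.1], [32.4, -59.5], [-27.4, -59.6]]
```

carry_out(plan=[{"grip":255,"translation":[0.001,0.038,0],"angular":[0,0,1.75]},{"grip":255,"translation":[0.001,0.038,0],"angular":[0,0,1.75]},{"grip":255,"translation":[0.001,0.038,0],"angular":[0,0,1.75]},{"grip":255,"translation":[0.001,0.038,0],"angular":[0,0,1.75]},{"grip":255,"translation":[0.001,0.038,0],"angular":[0,0,1.75]},{"grip":255,"translation":[0,0,0],"angular":[0,0,0]},{"grip":255,"translation":[0,0,0],"angular":[0,0,0]}])

```text
clock: 21.58
position: [635.9, 25.4, 172.8]
ee_rot: [0.672, 0.741, -0.001, -0.001]
ft_force: [-0.7, 0.0, -1.7]
opening: 0.687
```

Run:
```python
from h import *
o=pose();print(rk(o['position']))
snap('wrist','w10.png')
```

```text
t21.6 pos [635.9  25.4 172.8] yaw95.63 tilt 0.19 F [-0.7  0.  -1.7] open0.687 q [ 0.3   0.39 -0.53  1.54  0.2   1.27 -0.16]
[[-1.90314401 -0.68764101]]
```

View pics/w10.png

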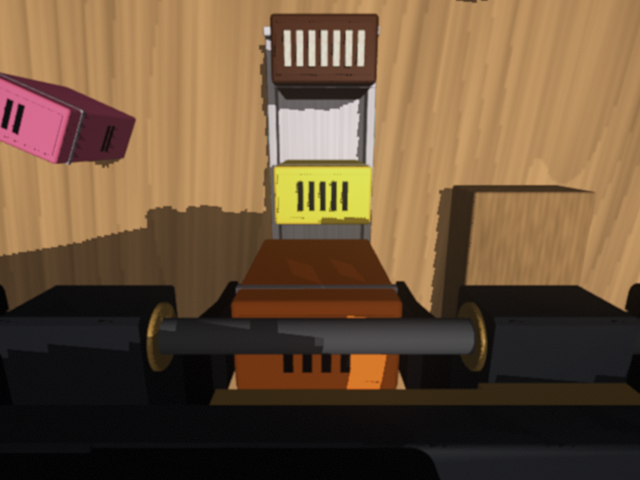

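carry_out(plan=[{"grip":255,"translation":[-0.001,0.003,0.015],"angular":[0,0,0]},{"grip":255,"translation":[0,0,0],"angular":[0,0,0]},{"grip":255,"translation":[0,0,0.02],"angular":[0,0,0]},{"grip":255,"translation":[0,0,0.02],"angular":[0,0,0]},{"grip":255,"translation":[0,0,0.02],"angular":[0,0,0]},{"grip":255,"translation":[0,0,0.02],"angular":[0,0,0]},{"grip":255,"translation":[0,0,0],"angular":[0,0,0]}])

```text
clock: 22.5
position: [638.8, 24.5, 77.2]
ee_rot: [0.672, 0.741, -0.001, -0.001]
ft_force: [-0.8, -0.7, -1.2]
opening: 0.693
```

Run:
```python
from h import *
o=pose();print(rk(o['position']))
```

```text
t22.5 pos [638.8  24.5  77.2] yaw95.60 tilt 0.21 F [-0.8 -0.7 -1.2] open0.693 q [ 0.28  0.48 -0.51  1.63  0.25  1.11 -0.19]
[[ 0.94000132 -1.91385909]]
```

carry_out(plan=[{"grip":255,"translation":[0,0,0.01],"angular":[0,0,0]},{"grip":255,"translation":[0,0,0.004],"angular":[0,0,0]},{"grip":255,"translation":[0,0,0.004],"angular":[0,0,0]},{"grip":255,"translation":[0,0,0],"angular":[0,0,0]}])

```text
clock: 23.0
position: [640.1, 24.6, 61.4]
ee_rot: [0.672, 0.741, -0.0, -0.0]
ft_force: [-0.3, -0.6, -1.3]
opening: 0.687
```

Run:
```python
from h import *
o=pose();print(rk(o['position']))
```

```text
t23.0 pos [640.1  24.6  61.4] yaw95.59 tilt 0.01 F [-0.3 -0.6 -1.3] open0.687 q [ 0.28  0.49 -0.5   1.64  0.26  1.08 -0.2 ]
[[ 2.23382524 -1.92238666]]
```

carry_out(plan=[{"grip":255,"translation":[0,-0.001,0.002],"angular":[0,0,0]},{"grip":255,"translation":[0,0,0.001],"angular":[0,0,0]},{"grip":255,"translation":[0,0,0.001],"angular":[0,0,0]},{"grip":255,"translation":[0,0,0],"angular":[0,0,0]}])

```text
clock: 23.5
position: [639.2, 24.6, 59.2]
ee_rot: [0.672, 0.741, -0.0, 0.0]
ft_force: [-7.3, -1.1, 12.4]
opening: 0.688
```

Run:
```python
from h import *
o=pose();print(rk(o['position']))
```

```text
t23.5 pos [639.2  24.6  59.2] yaw95.59 tilt 0.04 F [-7.3 -1.1 12.4] open0.688 q [ 0.28  0.49 -0.5   1.65  0.26  1.07 -0.2 ]
[[ 1.34519472 -1.84011524]]
```

carry_out(plan=[{"grip":0,"translation":[0,0,-0.001],"angular":[0,0,0]},{"grip":0,"translation":[0,0,0],"angular":[0,0,0]},{"grip":0,"translation":[0,0,0],"angular":[0,0,0]},{"grip":0,"translation":[0,0,0],"angular":[0,0,0]},{"grip":0,"translation":[0,0,-0.05],"angular":[0,0,0]},{"grip":0,"translation":[-0.02,0,-0.05],"angular":[0,0,0]},{"grip":0,"translation":[-0.025,-0.03,-0.03],"angular":[0,0,0]},{"grip":0,"translation":[0,-0.03,-0.03],"angular":[0,0,0]},{"grip":0,"translation":[0,-0.03,-0.03],"angular":[0,0,0]},{"grip":0,"translation":[0,0,0],"angular":[0,0,0]},{"grip":0,"translation":[0,0,0],"angular":[0,0,0]}])

```text
clock: 24.88
position: [554.1, -29.2, 248.2]
ee_rot: [0.672, 0.741, -0.0, 0.0]
ft_force: [-0.1, 0.3, 0.4]
opening: 1.001
```

Run:
```python
from h import *
o=pose();print(rk(o['position']))
snap('wrist','w11.png');snap('top','t2.png')
```

```text
t24.9 pos [554.1 -29.2 248.2] yaw95.58 tilt 0.01 F [-0.1  0.3  0.4] open1.001 q [ 0.45  0.17 -0.54  1.64  0.09  1.36 -0.  ]
[[-88.60261039 -47.05494685]]
```

View pics/w11.png

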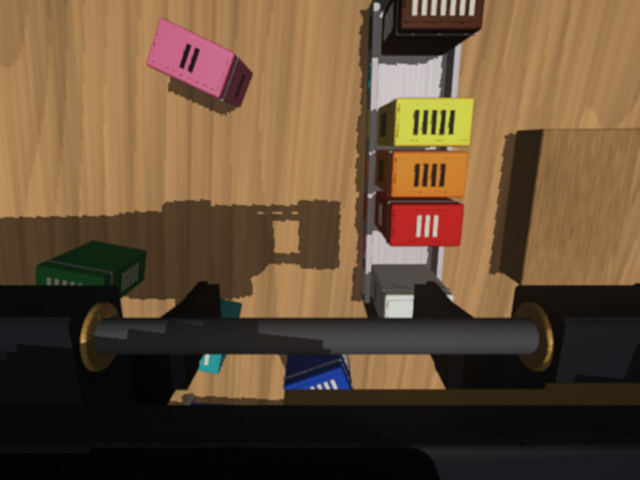

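View pics/t2.png

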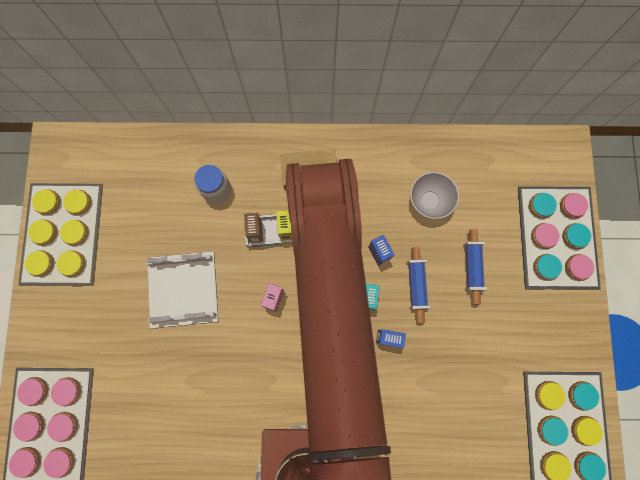

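Orange stands between yellow and red. Pink, at (190,60) with 2 bars, is next.

Run:
```python
from h import *
go(445.5,91.5,136,71.6)
```

```text
D [-108.5  120.5 -111.4] dyaw -24.00
4 rows: translation [0.0287, -0.0291, 0.0278] angular [0, 0, np.float64(6.0)]
```

carry_out(plan=[{"grip":0,"translation":[0.029,-0.029,0.028],"angular":[0,0,6]},{"grip":0,"translation":[0.029,-0.029,0.028],"angular":[0,0,6]},{"grip":0,"translation":[0.029,-0.029,0.028],"angular":[0,0,6]},{"grip":0,"translation":[0.029,-0.029,0.028],"angular":[0,0,6]},{"grip":0,"translation":[0,0,0],"angular":[0,0,0]},{"grip":0,"translation":[0,0,0],"angular":[0,0,0]}])

```text
clock: 25.72
position: [446.3, 92.6, 136.4]
ee_rot: [0.811, 0.585, -0.0, -0.0]
ft_force: [0.3, -1.5, 0.6]
opening: 1.002
```

Run:
```python
from h import *
o=pose()
snap('wrist','w12.png')
```

```text
t25.7 pos [446.3  92.6 136.4] yaw71.67 tilt 0.04 F [ 0.3 -1.5  0.6] open1.002 q [ 0.33  0.04 -0.63  2.    0.03  1.11 -0.64]
```

View pics/w12.png

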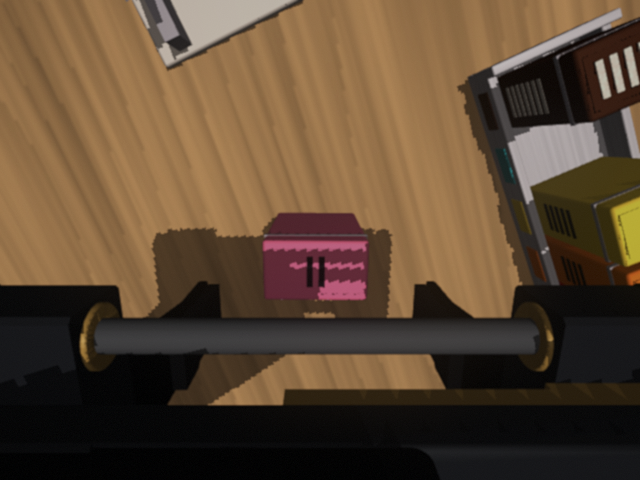

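Pink is centred between the fingers, the same view as for orange.

carry_out(plan=[{"grip":0,"translation":[0,-0.001,0.043],"angular":[0,0,0]},{"grip":0,"translation":[0,0,0.043],"angular":[0,0,0]},{"grip":255,"translation":[0,0,0],"angular":[0,0,0]},{"grip":255,"translation":[0,0,0],"angular":[0,0,0]},{"grip":255,"translation":[0,0,0],"angular":[0,0,0]},{"grip":255,"translation":[0,0,0],"angular":[0,0,0]},{"grip":255,"translation":[0,0,0],"angular":[0,0,0]},{"grip":255,"translation":[0,0,-0.02],"angular":[0,0,0]},{"grip":255,"translation":[0,0,-0.05],"angular":[0,0,0]},{"grip":255,"translation":[0,0,-0.055],"angular":[0,0,0]},{"grip":255,"translation":[0,0,0],"angular":[0,0,0]},{"grip":255,"translation":[0,0,0],"angular":[0,0,0]}], force=25)

```text
clock: 27.28
position: [444.5, 92.9, 175.1]
ee_rot: [0.811, 0.585, -0.0, 0.0]
ft_force: [-0.5, 0.2, -2.7]
opening: 0.688
```

Run:
```python
from h import *
o=pose(); 
d=load('w11.png')
for n,c in [('yellow',[(397,99),(474,97),(471,144),(391,146)]),('orange',[(394,152),(468,150),(466,196),(390,198)]),('red',[(391,201),(463,202),(462,245),(389,246)])]:
    w=unproj(d,c,98); print(n,rk(w.mean(0)).round(1),rk(w)[:,1].round(1).tolist())
go(*wk(1.5,-81),172,95.6,n=7)
```

```text
t27.3 pos [444.5  92.9 175.1] yaw71.58 tilt 0.03 F [-0.5  0.2 -2.7] open0.688 q [ 0.35 -0.   -0.64  1.95 -0.    1.19 -0.61]
yellow [[ 1.1 38.6]] [55.1, 56.5, 22.1, 20.7]
orange [[ 1.3 -1.2]] [16.1, 17.6, -18.4, -20.0]
red [[  1.6 -41.3]] [-22.4, -23.3, -59.3, -60.1]
D [ 202.6 -147.    -3.1] dyaw 24.02
7 rows: translation [-0.0168, 0.0318, 0.0004] angular [0, 0, np.float64(-3.43)]
```

carry_out(plan=[{"grip":255,"translation":[-0.017,0.032,0],"angular":[0,0,-3.4]},{"grip":255,"translation":[-0.017,0.032,0],"angular":[0,0,-3.4]},{"grip":255,"translation":[-0.017,0.032,0],"angular":[0,0,-3.4]},{"grip":255,"translation":[-0.017,0.032,0],"angular":[0,0,-3.4]},{"grip":255,"translation":[-0.017,0.032,0],"angular":[0,0,-3.4]},{"grip":255,"translation":[-0.017,0.032,0],"angular":[0,0,-3.4]},{"grip":255,"translation":[-0.017,0.032,0],"angular":[0,0,-3.6]},{"grip":255,"translation":[0,0,0],"angular":[0,0,0]},{"grip":255,"translation":[0,0,0],"angular":[0,0,0]}])

```text
clock: 28.4
position: [647.0, -54.9, 173.5]
ee_rot: [0.672, 0.741, -0.001, -0.002]
ft_force: [-0.4, 0.3, -2.0]
opening: 0.688
```

Run:
```python
from h import *
o=pose();print(rk(o['position']));go(*wk(1.5,-81.8),77,95.6,n=1)
snap('wrist','w13.png')
```

```text
t28.4 pos [647.  -54.9 173.5] yaw95.60 tilt 0.2 F [-0.4  0.3 -2. ] open0.688 q [ 0.42  0.41 -0.53  1.5   0.21  1.29 -0.04]
[[  1.34256545 -81.73512746]]
D [  0.2  -0.  -96.5] dyaw -0.00
1 rows: translation [-0.0001, 0.0002, 0.0965] angular [0, 0, np.float64(0.0)]
```

View pics/w13.png

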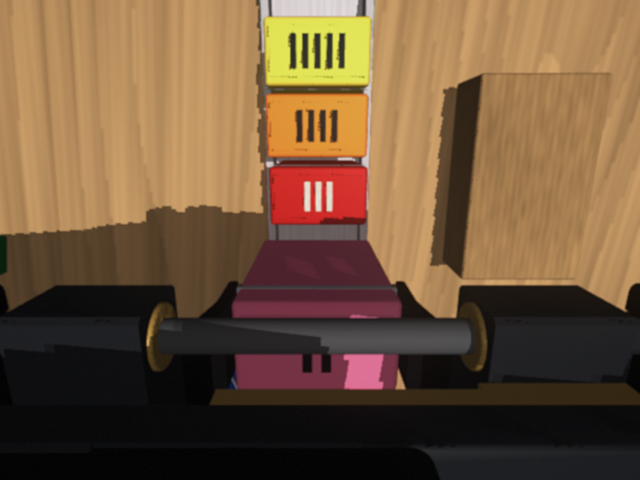

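carry_out(plan=[{"grip":255,"translation":[0,0,0.016],"angular":[0,0,0]},{"grip":255,"translation":[0,0,0.02],"angular":[0,0,0]},{"grip":255,"translation":[0,0,0.02],"angular":[0,0,0]},{"grip":255,"translation":[0,0,0.02],"angular":[0,0,0]},{"grip":255,"translation":[0,0,0.02],"angular":[0,0,0]},{"grip":255,"translation":[0,0,0],"angular":[0,0,0]}])

```text
clock: 29.2
position: [646.8, -55.6, 77.2]
ee_rot: [0.672, 0.741, -0.001, -0.001]
ft_force: [-0.5, -0.2, -2.0]
opening: 0.687
```

Run:
```python
from h import *
o=pose();print(rk(o['position']))
```

```text
t29.2 pos [646.8 -55.6  77.2] yaw95.59 tilt 0.2 F [-0.5 -0.2 -2. ] open0.687 q [ 0.41  0.5  -0.51  1.6   0.26  1.12 -0.07]
[[  1.11212489 -82.37722687]]
```

carry_out(plan=[{"grip":255,"translation":[0,0,0.009],"angular":[0,0,0]},{"grip":255,"translation":[0,0,0.005],"angular":[0,0,0]},{"grip":255,"translation":[0,0,0.003],"angular":[0,0,0]},{"grip":255,"translation":[0,0,0.001],"angular":[0,0,0]},{"grip":255,"translation":[0,0,0],"angular":[0,0,0]}])

```text
clock: 29.82
position: [648.3, -55.5, 61.7]
ee_rot: [0.672, 0.741, 0.0, 0.0]
ft_force: [-0.2, -0.2, -1.9]
opening: 0.687
```

Run:
```python
from h import *
o=pose();print(rk(o['position']))
```

```text
t29.8 pos [648.3 -55.5  61.7] yaw95.59 tilt 0.01 F [-0.2 -0.2 -1.9] open0.687 q [ 0.4   0.51 -0.51  1.61  0.27  1.09 -0.08]
[[  2.562638  -82.4922344]]
```

carry_out(plan=[{"grip":255,"translation":[0,-0.001,0.002],"angular":[0,0,0]},{"grip":255,"translation":[0,0,0.001],"angular":[0,0,0]},{"grip":255,"translation":[0,0,0.001],"angular":[0,0,0]},{"grip":255,"translation":[0,0,0],"angular":[0,0,0]}])

```text
clock: 30.32
position: [647.6, -55.7, 60.1]
ee_rot: [0.672, 0.741, 0.0, 0.001]
ft_force: [-7.9, 0.5, 17.5]
opening: 0.683
```

Run:
```python
from h import *
o=pose();print(rk(o['position']))
```

```text
t30.3 pos [647.6 -55.7  60.1] yaw95.59 tilt 0.09 F [-7.9  0.5 17.5] open0.683 q [ 0.4   0.51 -0.51  1.62  0.27  1.08 -0.08]
[[  1.89338578 -82.52890821]]
```

carry_out(plan=[{"grip":0,"translation":[0,0,-0.001],"angular":[0,0,0]},{"grip":0,"translation":[0,0,0],"angular":[0,0,0]},{"grip":0,"translation":[0,0,0],"angular":[0,0,0]},{"grip":0,"translation":[0,0,0],"angular":[0,0,0]},{"grip":0,"translation":[0,0,-0.05],"angular":[0,0,0]},{"grip":0,"translation":[0,0,-0.05],"angular":[0,0,0]}])

```text
clock: 31.08
position: [646.7, -55.6, 159.2]
ee_rot: [0.672, 0.741, -0.0, -0.001]
ft_force: [0.4, -1.3, 0.6]
opening: 0.995
```

Run:
```python
from h import *
o=pose();go(447.5,-155.8,136,83.7,n=5)
```

```text
t31.1 pos [646.7 -55.6 159.2] yaw95.60 tilt 0.09 F [ 0.4 -1.3  0.6] open0.995 q [ 0.42  0.42 -0.53  1.52  0.22  1.26 -0.04]
D [-199.2 -100.2  -23.2] dyaw -11.90
5 rows: translation [-0.0195, -0.0402, 0.0046] angular [0, 0, np.float64(2.38)]
```

carry_out(plan=[{"grip":0,"translation":[-0.0195,-0.04,0.0045],"angular":[0,0,2.4]},{"grip":0,"translation":[-0.0195,-0.04,0.0045],"angular":[0,0,2.4]},{"grip":0,"translation":[-0.0195,-0.04,0.0045],"angular":[0,0,2.4]},{"grip":0,"translation":[-0.0195,-0.04,0.0045],"angular":[0,0,2.4]},{"grip":0,"translation":[-0.0195,-0.04,0.0045],"angular":[0,0,2.4]},{"grip":0,"translation":[0,0,0],"angular":[0,0,0]},{"grip":0,"translation":[0,0,0],"angular":[0,0,0]}])

```text
clock: 31.95
position: [449.6, -155.5, 136.4]
ee_rot: [0.745, 0.667, 0.0, 0.0]
ft_force: [0.5, 1.0, 0.3]
opening: 1.0
```

Run:
```python
from h import *
o=pose()
snap('wrist','w14.png')
```

```text
t31.9 pos [ 449.6 -155.5  136.4] yaw83.62 tilt 0.06 F [0.5 1.  0.3] open1.000 q [ 0.7   0.07 -0.47  1.97  0.04  1.11  0.1 ]
```

View pics/w14.png

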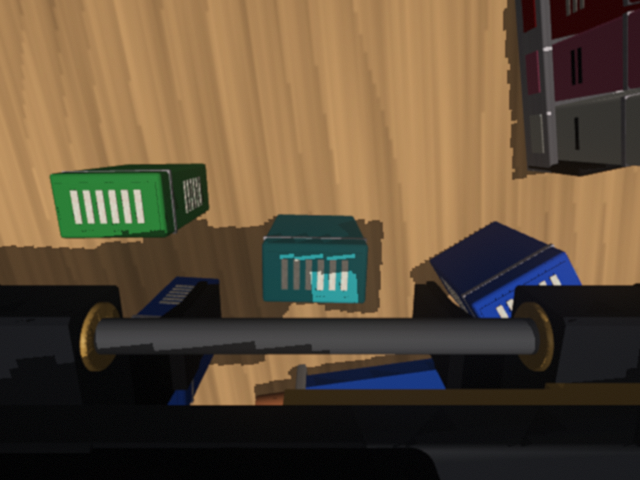

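Run:
```python
from h import *
im=cv2.imread('pics/w14.png');cv2.imwrite('pics/w14c.png',cv2.resize(im[205:310,40:390],None,fx=2.2,fy=2.2,interpolation=cv2.INTER_CUBIC))
```

```text
(no output)
```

View pics/w14c.png

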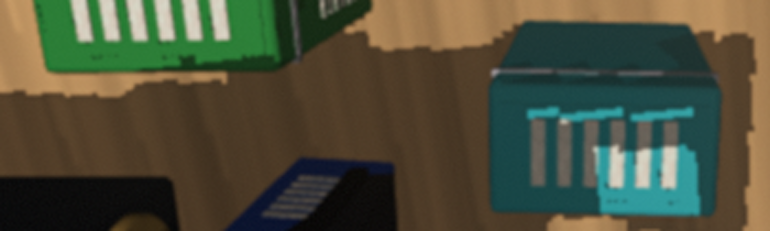

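There are four candidates: turquoise (315,270), green (115,200), blue (180,300) and blue (505,290). The one at (315,270) is turquoise with six bars, so it is tin 6. The others are decoys.

carry_out(plan=[{"grip":0,"translation":[0,-0.001,0.043],"angular":[0,0,0]},{"grip":0,"translation":[0,0,0.043],"angular":[0,0,0]},{"grip":255,"translation":[0,0,0],"angular":[0,0,0]},{"grip":255,"translation":[0,0,0],"angular":[0,0,0]},{"grip":255,"translation":[0,0,0],"angular":[0,0,0]},{"grip":255,"translation":[0,0,0],"angular":[0,0,0]},{"grip":255,"translation":[0,0,0],"angular":[0,0,0]},{"grip":255,"translation":[0,0,-0.02],"angular":[0,0,0]},{"grip":255,"translation":[0,0,-0.05],"angular":[0,0,0]},{"grip":255,"translation":[0,0,-0.055],"angular":[0,0,0]},{"grip":255,"translation":[0,0,0],"angular":[0,0,0]},{"grip":255,"translation":[0,0,0],"angular":[0,0,0]}], force=25)

```text
clock: 33.5
position: [447.4, -155.6, 174.5]
ee_rot: [0.746, 0.666, -0.0, -0.0]
ft_force: [-1.1, -0.2, -4.0]
opening: 0.688
```

Run:
```python
from h import *
o=pose(); 
t=load('t2.png'); im=cv2.imread('pics/t2.png');cv2.imwrite('pics/t2c.png',cv2.resize(im[195:265,235:305],None,fx=8,fy=8,interpolation=cv2.INTER_CUBIC))
go(*wk(1.5,79),172,95.6,n=8)
```

```text
t33.5 pos [ 447.4 -155.6  174.5] yaw83.58 tilt 0.03 F [-1.1 -0.2 -4. ] open0.688 q [ 0.71  0.03 -0.48  1.92  0.02  1.19  0.12]
D [184.1 260.7  -2.5] dyaw 12.02
8 rows: translation [0.0331, 0.0224, 0.0003] angular [0, 0, np.float64(-1.5)]
```

View pics/t2c.png

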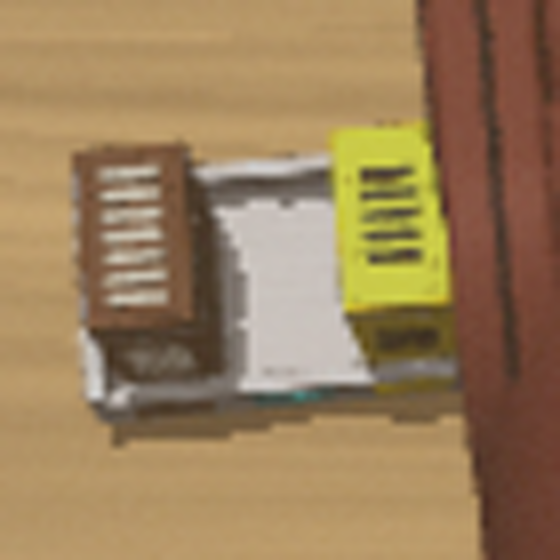

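Run:
```python
from h import *
t=load('t2.png')
print(rk(unproj(t,crop([(75,155),(187,148),(193,318),(90,330),(330,132),(345,308)],(235,195),8),98)).round(1).tolist())
```

```text
[[29.9, 137.6], [28.9, 101.8], [-26.7, 103.7], [-27.6, 136.5], [30.0, 55.8], [-27.9, 55.4]]
```

carry_out(plan=[{"grip":255,"translation":[0.033,0.0225,0],"angular":[0,0,-1.5]},{"grip":255,"translation":[0.033,0.0225,0],"angular":[0,0,-1.5]},{"grip":255,"translation":[0.033,0.0225,0],"angular":[0,0,-1.5]},{"grip":255,"translation":[0.033,0.0225,0],"angular":[0,0,-1.5]},{"grip":255,"translation":[0.033,0.0225,0],"angular":[0,0,-1.5]},{"grip":255,"translation":[0.033,0.0225,0],"angular":[0,0,-1.5]},{"grip":255,"translation":[0.033,0.0225,0],"angular":[0,0,-1.5]},{"grip":255,"translation":[0.033,0.0225,0],"angular":[0,0,-1.5]},{"grip":255,"translation":[0,0,0],"angular":[0,0,0]},{"grip":255,"translation":[0,0,0],"angular":[0,0,0]}])

```text
clock: 34.75
position: [631.9, 103.7, 173.1]
ee_rot: [0.672, 0.741, -0.001, -0.001]
ft_force: [-0.6, -1.6, -3.5]
opening: 0.688
```

Run:
```python
from h import *
o=pose();print(rk(o['position']))
snap('wrist','w15.png')
```

```text
t34.8 pos [631.9 103.7 173.1] yaw95.60 tilt 0.18 F [-0.6 -1.6 -3.5] open0.688 q [ 0.26  0.42 -0.65  1.52  0.26  1.29 -0.32]
[[ 1.77982598 77.55936595]]
```

View pics/w15.png

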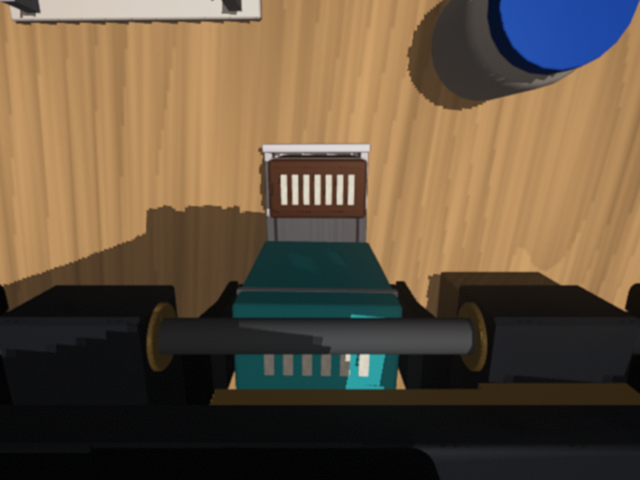

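carry_out(plan=[{"grip":255,"translation":[0.0015,0,0.016],"angular":[0,0,0]},{"grip":255,"translation":[0,0,0.02],"angular":[0,0,0]},{"grip":255,"translation":[0,0,0.02],"angular":[0,0,0]},{"grip":255,"translation":[0,0,0.02],"angular":[0,0,0]},{"grip":255,"translation":[0,0,0.02],"angular":[0,0,0]},{"grip":255,"translation":[0,0,0],"angular":[0,0,0]}])

```text
clock: 35.55
position: [631.5, 105.4, 76.8]
ee_rot: [0.672, 0.741, -0.001, -0.001]
ft_force: [-0.4, -0.0, -3.1]
opening: 0.689
```

Run:
```python
from h import *
o=pose();print(rk(o['position']))
```

```text
t35.5 pos [631.5 105.4  76.8] yaw95.60 tilt 0.2 F [-0.4 -0.  -3.1] open0.689 q [ 0.24  0.5  -0.62  1.62  0.32  1.12 -0.37]
[[ 1.50213126 79.29969857]]
```

carry_out(plan=[{"grip":255,"translation":[0,0,0.009],"angular":[0,0,0]},{"grip":255,"translation":[0,0,0.005],"angular":[0,0,0]},{"grip":255,"translation":[0,0,0.003],"angular":[0,0,0]},{"grip":255,"translation":[0,0,0.002],"angular":[0,0,0]},{"grip":255,"translation":[0,0,0.001],"angular":[0,0,0]},{"grip":255,"translation":[0,0,0],"angular":[0,0,0]}])

```text
clock: 36.3
position: [632.8, 105.8, 59.7]
ee_rot: [0.672, 0.741, 0.0, 0.0]
ft_force: [-3.2, -0.5, 3.4]
opening: 0.684
```

Run:
```python
from h import *
o=pose();print(rk(o['position']))
```

```text
t36.3 pos [632.8 105.8  59.7] yaw95.59 tilt 0.02 F [-3.2 -0.5  3.4] open0.684 q [ 0.24  0.52 -0.62  1.64  0.33  1.09 -0.38]
[[ 2.89231962 79.56380751]]
```

Contact has started at the floor, so I'll release and retreat upwards.

carry_out(plan=[{"grip":255,"translation":[0,-0.001,0.001],"angular":[0,0,0]},{"grip":0,"translation":[0,0,0],"angular":[0,0,0]},{"grip":0,"translation":[0,0,0],"angular":[0,0,0]},{"grip":0,"translation":[0,0,0],"angular":[0,0,0]},{"grip":0,"translation":[0,0,0],"angular":[0,0,0]},{"grip":0,"translation":[0,0,-0.05],"angular":[0,0,0]},{"grip":0,"translation":[0,0,-0.05],"angular":[0,0,0]},{"grip":0,"translation":[-0.04,-0.02,-0.04],"angular":[0,0,0]},{"grip":0,"translation":[-0.05,-0.03,-0.04],"angular":[0,0,0]},{"grip":0,"translation":[-0.05,-0.03,-0.03],"angular":[0,0,0]},{"grip":0,"translation":[0,0,0],"angular":[0,0,0]},{"grip":0,"translation":[0,0,0],"angular":[0,0,0]}])

```text
clock: 37.8
position: [569.8, -32.7, 262.0]
ee_rot: [0.672, 0.741, 0.0, 0.0]
ft_force: [0.2, 0.0, 1.0]
opening: 0.999
```

Run:
```python
from h import *
o=pose();print(rk(o['position']))
snap('wrist','w16.png');snap('top','t3.png')
im=cv2.imread('pics/w16.png');cv2.imwrite('pics/w16c.png',cv2.resize(im[0:310,300:500],None,fx=1.9,fy=1.9,interpolation=cv2.INTER_CUBIC))
```

```text
t37.8 pos [569.8 -32.7 262. ] yaw95.58 tilt 0.02 F [0.2 0.  1. ] open0.999 q [ 0.53  0.21 -0.64  1.58  0.13  1.4  -0.02]
[[-73.33604483 -52.07333179]]
```

View pics/w16c.png

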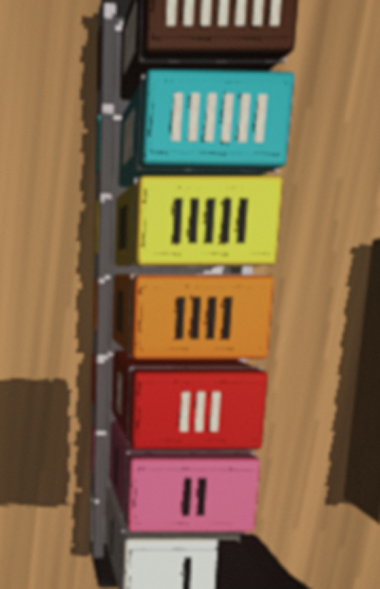

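View pics/t3.png

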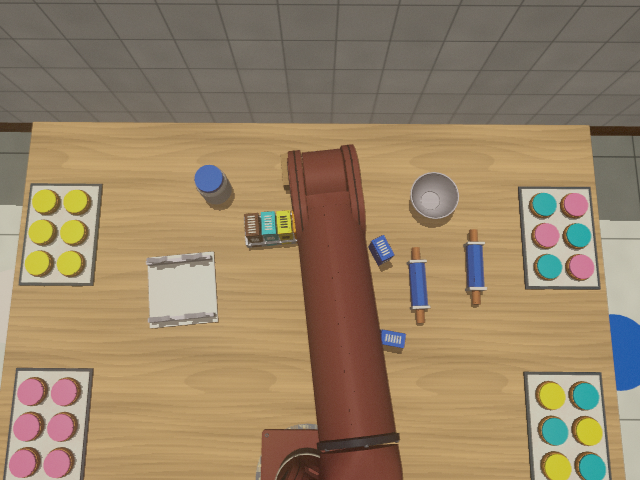

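All seven tins stand in order. Next are the rollers, still at (418,285) and (475,267), starting with roller 1.

Run:
```python
from h import *
go(460,-287,200,1,n=10)
```

```text
D [-109.8 -255.5  -61.3] dyaw -94.71
10 rows: translation [-0.0303, 0.0074, 0.0061] angular [0, 0, np.float64(9.47)]
```

carry_out(plan=[{"grip":0,"translation":[-0.03,0.0075,0.006],"angular":[0,0,9.5]},{"grip":0,"translation":[-0.03,0.0075,0.006],"angular":[0,0,9.5]},{"grip":0,"translation":[-0.03,0.0075,0.006],"angular":[0,0,9.5]},{"grip":0,"translation":[-0.03,0.0075,0.006],"angular":[0,0,9.5]},{"grip":0,"translation":[-0.03,0.0075,0.006],"angular":[0,0,9.5]},{"grip":0,"translation":[-0.03,0.0075,0.006],"angular":[0,0,9.5]},{"grip":0,"translation":[-0.03,0.0075,0.006],"angular":[0,0,9.5]},{"grip":0,"translation":[-0.03,0.0075,0.006],"angular":[0,0,9.5]},{"grip":0,"translation":[-0.03,0.0075,0.006],"angular":[0,0,9.5]},{"grip":0,"translation":[-0.03,0.0075,0.006],"angular":[0,0,9.5]},{"grip":0,"translation":[0,0,0],"angular":[0,0,0]},{"grip":0,"translation":[0,0,0],"angular":[0,0,0]}])

```text
clock: 39.4
position: [462.8, -284.8, 201.6]
ee_rot: [1.0, 0.007, -0.0, -0.0]
ft_force: [-0.1, 0.6, 0.4]
opening: 1.0
```

Run:
```python
from h import *
o=pose()
snap('wrist','w17.png')
```

```text
t39.4 pos [ 462.8 -284.8  201.6] yaw0.81 tilt 0.05 F [-0.1  0.6  0.4] open1.000 q [ 0.73  0.15 -0.28  1.74  0.04  1.26 -1.12]
```

View pics/w17.png

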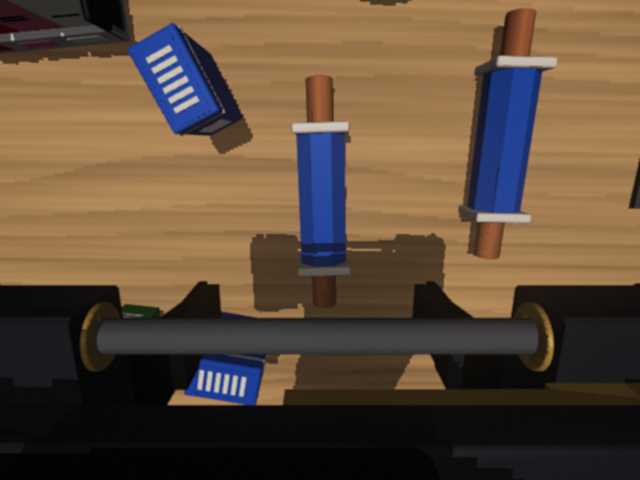

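Run:
```python
from h import *
d=load('w17.png'); im=cv2.imread('pics/w17.png')
cv2.imwrite('pics/w17c.png',cv2.resize(im[100:300,270:370],None,fx=3,fy=3,interpolation=cv2.INTER_CUBIC))
cv2.imwrite('pics/w17d.png',cv2.resize(im[40:240,450:570],None,fx=3,fy=3,interpolation=cv2.INTER_CUBIC))
```

```text
(no output)
```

View pics/w17c.png

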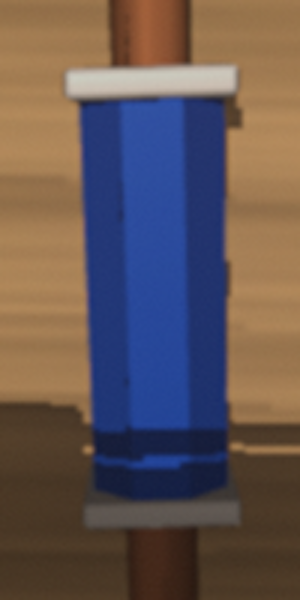

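View pics/w17d.png

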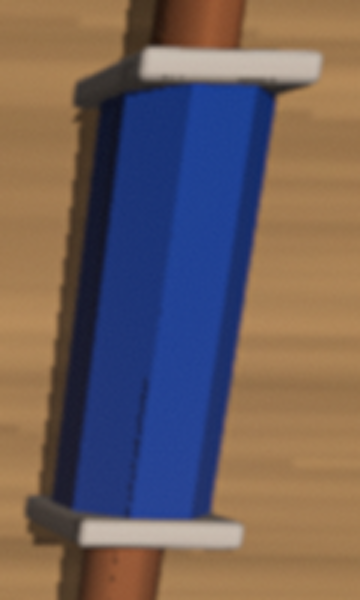

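Run:
```python
from h import *
d=load('w17.png')
M=[(60,0,46),(-60,0,46)]
for n,c,off in [('r1',[(152,83),(162,514)],(270,100)),('r2',[(231,66),(160,533)],(450,40))]:
    uv=crop(c,off,3); w=unproj(d,uv,46); r=fit([(d,M,uv)],[500,-300,0]); print(n,w.round(1).tolist(),w.mean(0).round(1),np.linalg.norm(w[0]-w[1]).round(1),'yaw',np.degrees(r[0][2]).round(2),r[0][:2].round(1))
```

```text
r1 [[544.1, -286.0, 46.0], [425.4, -290.9, 46.0]] [ 484.8 -288.5   46. ] 118.8 yaw 2.34 [ 484.6 -288.5]
r2 [[593.5, -440.3, 46.0], [474.6, -439.1, 46.0]] [ 534.1 -439.7   46. ] 118.9 yaw -1800.49 [ 533.9 -439.7]
```

Run:
```python
from h import *
go(484.8,-288,7,1.8)
```

```text
D [  21.8   -3.2 -194.8] dyaw 0.98
4 rows: translation [0.0054, 0.0009, 0.0487] angular [0, 0, np.float64(-0.24)]
```

carry_out(plan=[{"grip":0,"translation":[0.011,0.0015,0.05],"angular":[0,0,-0.5]},{"grip":0,"translation":[0.011,0.002,0.05],"angular":[0,0,-0.5]},{"grip":0,"translation":[0,0,0.045],"angular":[0,0,0]},{"grip":0,"translation":[0,0,0.03],"angular":[0,0,0]},{"grip":0,"translation":[0,0,0.018],"angular":[0,0,0]},{"grip":0,"translation":[0,0,0],"angular":[0,0,0]},{"grip":0,"translation":[0,0,0],"angular":[0,0,0]}], force=30)

```text
clock: 40.33
position: [484.9, -289.5, 10.3]
ee_rot: [1.0, 0.014, 0.001, 0.0]
ft_force: [0.4, 0.5, 0.9]
opening: 0.998
```

Run:
```python
from h import *
pose()
snap('wrist','w18.png')
```

```text
t40.3 pos [ 484.9 -289.5   10.3] yaw1.62 tilt 0.11 F [0.4 0.5 0.9] open0.998 q [ 0.69  0.38 -0.27  1.88  0.13  0.89 -1.19]
```

View pics/w18.png

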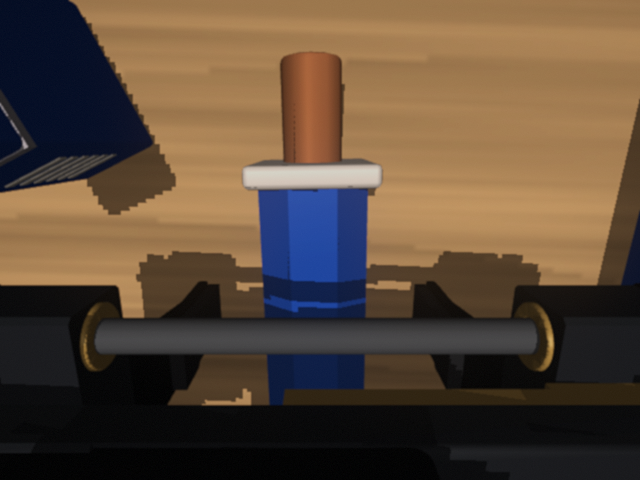

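carry_out(plan=[{"grip":0,"translation":[0,0,0.004],"angular":[0,0,0]},{"grip":255,"translation":[0,0,0],"angular":[0,0,0]},{"grip":255,"translation":[0,0,0],"angular":[0,0,0]},{"grip":255,"translation":[0,0,0],"angular":[0,0,0]},{"grip":255,"translation":[0,0,0],"angular":[0,0,0]},{"grip":255,"translation":[0,0,0],"angular":[0,0,0]},{"grip":255,"translation":[0,0,0],"angular":[0,0,0]}], force=30)

```text
clock: 41.25
position: [483.8, -289.3, 5.0]
ee_rot: [1.0, 0.014, -0.0, -0.0]
ft_force: [-0.9, 0.1, -0.7]
opening: 0.457
```

Run:
```python
from h import *
pose()
snap('wrist','w19.png')
im=cv2.imread('pics/w19.png'); cv2.imwrite('pics/w19c.png',cv2.resize(im[30:310,200:430],None,fx=2.1,fy=2.1,interpolation=cv2.INTER_CUBIC))
```

```text
t41.2 pos [ 483.8 -289.3    5. ] yaw1.60 tilt 0.0 F [-0.9  0.1 -0.7] open0.457 q [ 0.69  0.39 -0.27  1.88  0.13  0.89 -1.19]
```

View pics/w19c.png

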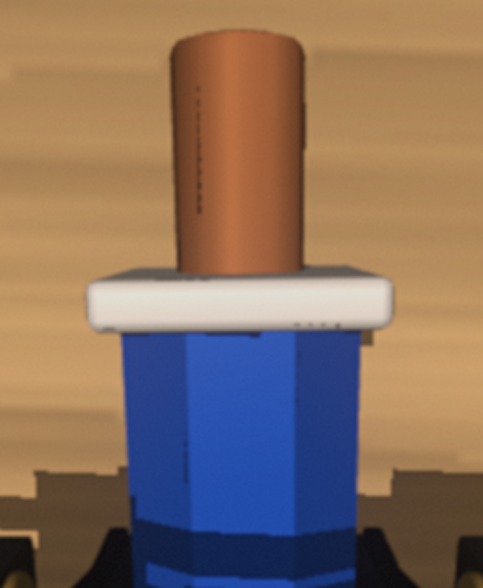

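Run:
```python
from h import *
d=load('w19.png')
for r in (163,187):
  w=unproj(d,crop([(240,(r-30)*2.1)],(200,30),2.1),46); m=R.from_quat(d['rot']).as_matrix(); print(((w-d['pos'])@m).round(1))
go(484,-289,190)
```

```text
[[ 64.8  -1.2 -41. ]]
[[ 57.5  -1.2 -41. ]]
D [  0.2   0.3 185. ] dyaw 0.00
4 rows: translation [0.0001, -0.0001, -0.0462] angular [0, 0, np.float64(-0.0)]
```

carry_out(plan=[{"grip":255,"translation":[0,0,-0.02],"angular":[0,0,0]},{"grip":255,"translation":[0,0,-0.05],"angular":[0,0,0]},{"grip":255,"translation":[0,0,-0.06],"angular":[0,0,0]},{"grip":255,"translation":[0,0,-0.05],"angular":[0,0,0]},{"grip":255,"translation":[0,0,0],"angular":[0,0,0]},{"grip":255,"translation":[0,0,0],"angular":[0,0,0]}])

```text
clock: 42.05
position: [483.0, -289.0, 183.8]
ee_rot: [1.0, 0.014, -0.001, -0.0]
ft_force: [0.4, -0.1, -3.2]
opening: 0.458
```

Run:
```python
from h import *
pose()
go(469,300,190,5.7,n=12)
go(469,300,190,5.7,n=13)
```

```text
t42.0 pos [ 483.  -289.   183.8] yaw1.59 tilt 0.1 F [ 0.4 -0.1 -3.2] open0.458 q [ 0.72  0.2  -0.29  1.72  0.06  1.23 -1.13]
D [-14.  589.    6.2] dyaw 4.11
12 rows: translation [0.0018, -0.0491, -0.0005] angular [0, 0, np.float64(-0.34)]
D [-14.  589.    6.2] dyaw 4.11
13 rows: translation [0.0017, -0.0453, -0.0005] angular [0, 0, np.float64(-0.32)]
```

carry_out(plan=[{"grip":255,"translation":[-0.005,-0.045,-0.001],"angular":[0,0,-0.4]},{"grip":255,"translation":[-0.005,-0.045,-0.001],"angular":[0,0,-0.4]},{"grip":255,"translation":[-0.005,-0.045,-0.001],"angular":[0,0,-0.4]},{"grip":255,"translation":[-0.005,-0.045,-0.001],"angular":[0,0,-0.4]},{"grip":255,"translation":[-0.005,-0.045,-0.001],"angular":[0,0,-0.4]},{"grip":255,"translation":[-0.005,-0.045,-0.001],"angular":[0,0,-0.4]},{"grip":255,"translation":[-0.005,-0.045,-0.001],"angular":[0,0,-0.4]},{"grip":255,"translation":[-0.005,-0.045,-0.001],"angular":[0,0,-0.4]},{"grip":255,"translation":[-0.005,-0.045,-0.001],"angular":[0,0,-0.4]},{"grip":255,"translation":[-0.005,-0.045,-0.001],"angular":[0,0,-0.5]},{"grip":255,"translation":[0,0,0],"angular":[0,0,0]},{"grip":255,"translation":[0,0,0],"angular":[0,0,0]}])

```text
clock: 43.55
position: [406.5, 156.0, 193.6]
ee_rot: [0.999, 0.05, -0.001, 0.0]
ft_force: [-0.3, -0.2, -3.2]
opening: 0.458
```

Run:
```python
from h import *
pose()
snap('wrist','w20.png')
```

```text
t43.5 pos [406.5 156.  193.6] yaw5.69 tilt 0.16 F [-0.3 -0.2 -3.2] open0.458 q [ 0.31 -0.07 -0.74  1.96 -0.05  1.23 -1.88]
```

View pics/w20.png

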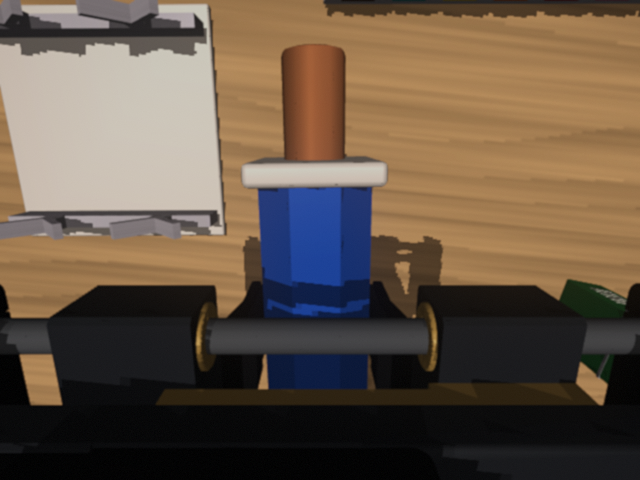

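Run:
```python
import cv2
from h import *
snap('scene','s2.png'); im=cv2.imread('pics/s2.png'); cv2.imwrite('pics/s2c.png',cv2.resize(im[270:385,370:500],None,fx=5,fy=5,interpolation=cv2.INTER_CUBIC))
im=cv2.imread('pics/w20.png'); cv2.imwrite('pics/w20c.png',cv2.resize(im[0:250,0:240],None,fx=2.4,fy=2.4,interpolation=cv2.INTER_CUBIC))
```

```text
(no output)
```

View pics/s2c.png

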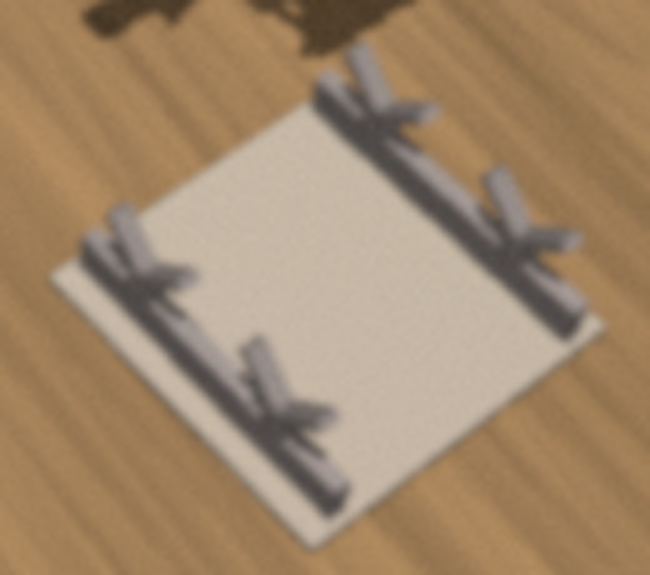

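View pics/w20c.png

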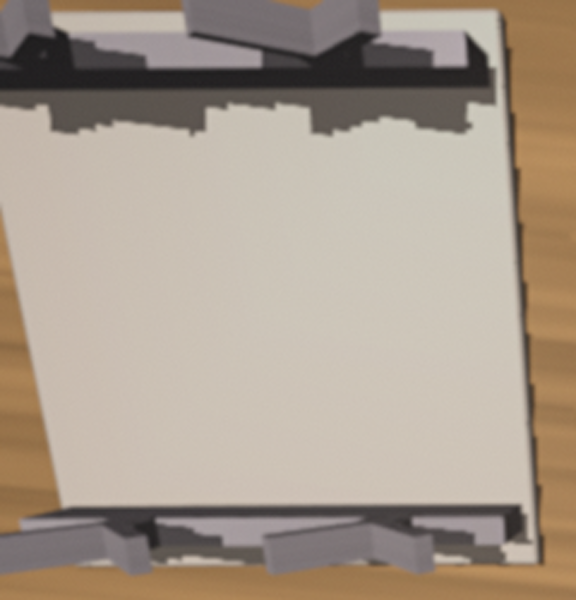

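Run:
```python
from h import *
t=load('top0.png'); d=load('w20.png')
B={'a':(95,-90,8),'b':(-95,-90,8),'c':(-95,90,8)}
uvt=crop([(337,126),(353,408),(81,433)],(130,220),4); Mt=[B['a'],B['b'],B['c']]
uvd=crop([(500,12),(540,562)],(0,0),2.4); Md=[B['a'],B['b']]
for ob in ([(t,Mt,uvt)],[(d,Md,uvd)],[(t,Mt,uvt),(d,Md,uvd)]):
    r=fit(ob,[469,338,.1]); print(r[0].round(3),np.degrees(r[0][2]).round(2),r[1].tolist())
p=r[0]
def W(M): 
    c,s=np.cos(p[2]),np.sin(p[2]);M=np.array(M,float);return np.c_[c*M[:,0]-s*M[:,1]+p[0],s*M[:,0]+c*M[:,1]+p[1],M[:,2]]
V=[(x,y+e,73) for x in(-82,-70,70,82) for y in(-45,45) for e in(-22.5,22.5)]
im=cv2.resize(d['color'][:250,:240,::-1],None,fx=2.4,fy=2.4,interpolation=cv2.INTER_CUBIC).copy()
for q in proj(d,W(V)): cv2.circle(im,tuple(int(v) for v in (q+.5)*2.4),3,(0,0,255),-1)
cv2.imwrite('pics/v1.png',im)
im=cv2.resize(t['color'][220:340,130:330,::-1],None,fx=4,fy=4,interpolation=cv2.INTER_CUBIC).copy()
for q in proj(t,W(V)): cv2.circle(im,tuple(int(v) for v in (q+.5-[130,220])*4),2,(0,0,255),-1)
cv2.imwrite('pics/v2.png',im)
```

```text
[4.69197e+02 3.37977e+02 1.00000e-01] 5.71 [[0.1, -0.2], [0.1, -0.0], [-0.2, 0.2]]
[4.68734e+02 3.38914e+02 1.06000e-01] 6.1 [[-0.0, -0.9], [0.0, 2.4]]
[4.68883e+02 3.38835e+02 1.05000e-01] 6.04 [[-0.4, -0.2], [-0.1, -0.1], [-0.3, 0.5], [0.2, -1.0], [0.0, 2.3]]
```

View pics/v1.png

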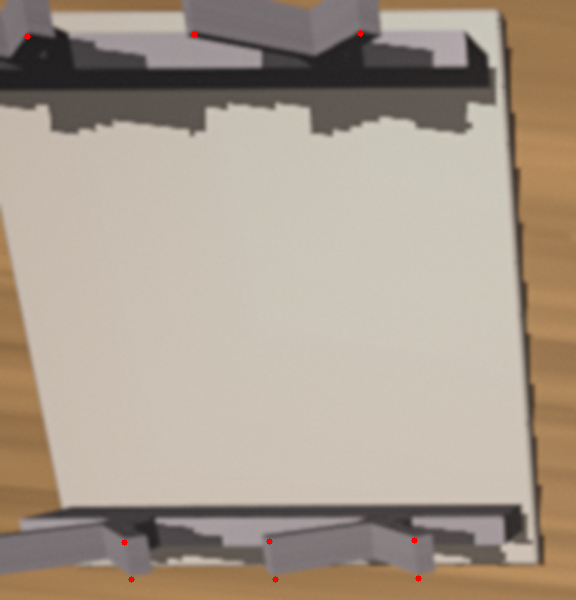

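View pics/v2.png

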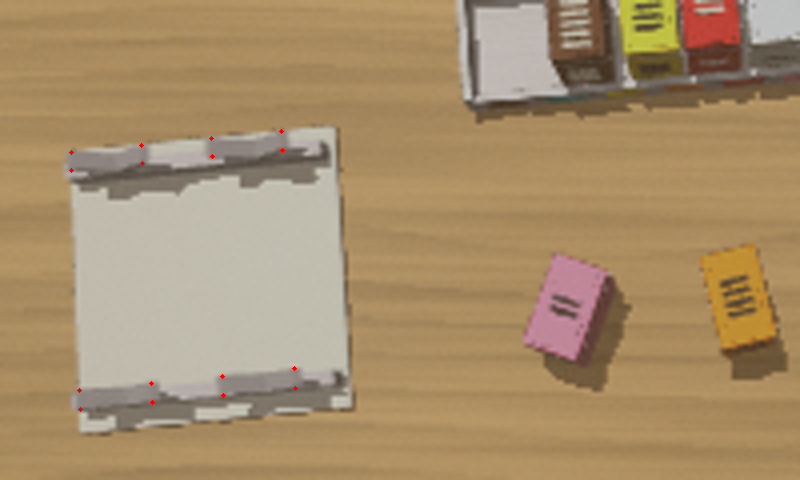

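Run:
```python
from h import *
go(463.4,383,125,5.85,n=6)
```

```text
D [ 56.4 227.5 -69.1] dyaw 0.26
6 rows: translation [0.0131, -0.0368, 0.0115] angular [0, 0, np.float64(-0.04)]
```

carry_out(plan=[{"grip":255,"translation":[0.013,-0.037,0.005],"angular":[0,0,0]},{"grip":255,"translation":[0.013,-0.037,0.005],"angular":[0,0,0]},{"grip":255,"translation":[0.013,-0.037,0.01],"angular":[0,0,0]},{"grip":255,"translation":[0.013,-0.037,0.01],"angular":[0,0,-0.1]},{"grip":255,"translation":[0.013,-0.037,0.02],"angular":[0,0,-0.1]},{"grip":255,"translation":[0.013,-0.036,0.02],"angular":[0,0,-0.1]},{"grip":255,"translation":[0,0,0],"angular":[0,0,0]},{"grip":255,"translation":[0,0,0],"angular":[0,0,0]}])

```text
clock: 44.65
position: [463.1, 383.3, 124.4]
ee_rot: [0.999, 0.052, -0.001, 0.001]
ft_force: [0.4, -0.4, -1.9]
opening: 0.459
```

Run:
```python
from h import *
pose();go(463.4,383,65,5.85,n=1)
snap('wrist','w21.png')
```

```text
t44.6 pos [463.1 383.3 124.4] yaw5.93 tilt 0.09 F [ 0.4 -0.4 -1.9] open0.459 q [-0.1   0.43 -0.85  1.67  0.35  1.19 -2.49]
D [  0.3  -0.3 -59.4] dyaw -0.08
1 rows: translation [0.0002, 0.0003, 0.0594] angular [0, 0, np.float64(0.08)]
```

View pics/w21.png

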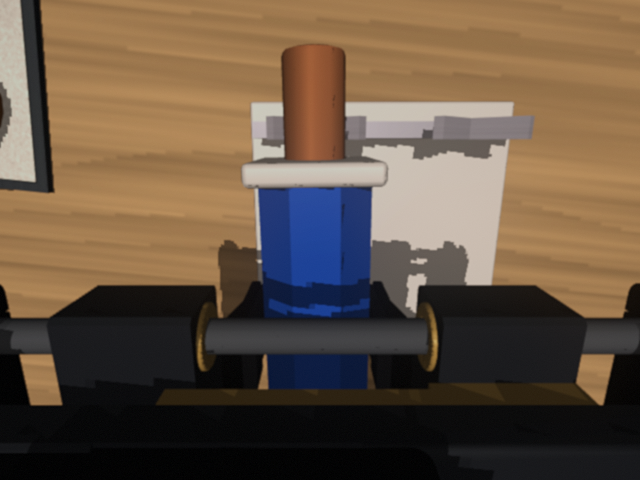

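The handle (col 314) is centred over the V (266–366). Descending.

carry_out(plan=[{"grip":255,"translation":[0,0,0.02],"angular":[0,0,0]},{"grip":255,"translation":[0,0,0.02],"angular":[0,0,0]},{"grip":255,"translation":[0,0,0.015],"angular":[0,0,0]},{"grip":255,"translation":[0,0,0.01],"angular":[0,0,0]},{"grip":255,"translation":[0,0,0],"angular":[0,0,0]}])

```text
clock: 45.32
position: [462.3, 384.3, 59.1]
ee_rot: [0.999, 0.052, -0.001, 0.0]
ft_force: [0.6, -0.7, -2.2]
opening: 0.455
```

Run:
```python
from h import *
pose()
```

```text
t45.3 pos [462.3 384.3  59.1] yaw6.00 tilt 0.08 F [ 0.6 -0.7 -2.2] open0.455 q [-0.13  0.5  -0.81  1.73  0.41  1.08 -2.54]
```

carry_out(plan=[{"grip":255,"translation":[0,0.0005,0.005],"angular":[0,0,0]},{"grip":255,"translation":[0,0.0005,0.003],"angular":[0,0,0]},{"grip":255,"translation":[0,0,0.002],"angular":[0,0,0]},{"grip":255,"translation":[0,0,0.001],"angular":[0,0,0]},{"grip":255,"translation":[0,0,0],"angular":[0,0,0]}])

```text
clock: 45.95
position: [462.9, 383.6, 49.1]
ee_rot: [0.999, 0.052, 0.0, -0.0]
ft_force: [-0.5, -0.3, -2.8]
opening: 0.457
```

Run:
```python
from h import *
pose()
```

```text
t46.0 pos [462.9 383.6  49.1] yaw5.99 tilt 0.0 F [-0.5 -0.3 -2.8] open0.457 q [-0.13  0.51 -0.8   1.74  0.42  1.07 -2.54]
```

carry_out(plan=[{"grip":255,"translation":[0,0,0.001],"angular":[0,0,0]},{"grip":255,"translation":[0,0,0.001],"angular":[0,0,0]},{"grip":255,"translation":[0,0,0],"angular":[0,0,0]}])

```text
clock: 46.32
position: [463.0, 384.0, 48.0]
ee_rot: [0.999, 0.052, 0.0, -0.0]
ft_force: [-2.8, -0.6, 6.0]
opening: 0.457
```

Run:
```python
from h import *
pose()
```

```text
t46.3 pos [463. 384.  48.] yaw5.96 tilt 0.05 F [-2.8 -0.6  6. ] open0.457 q [-0.13  0.51 -0.8   1.74  0.42  1.06 -2.54]
```

carry_out(plan=[{"grip":60,"translation":[0,0,0],"angular":[0,0,0]},{"grip":60,"translation":[0,0,0],"angular":[0,0,0]},{"grip":60,"translation":[0,0,0],"angular":[0,0,0]},{"grip":60,"translation":[0,0,-0.03],"angular":[0,0,0]},{"grip":60,"translation":[0,0,-0.05],"angular":[0,0,0]},{"grip":0,"translation":[-0.02,0.05,-0.03],"angular":[0,0,0]},{"grip":0,"translation":[-0.02,0.055,-0.03],"angular":[0,0,0]},{"grip":0,"translation":[0,0,0],"angular":[0,0,0]},{"grip":0,"translation":[0,0,0],"angular":[0,0,0]}])

```text
clock: 47.45
position: [434.9, 277.8, 185.7]
ee_rot: [0.999, 0.052, 0.0, 0.0]
ft_force: [0.1, 0.4, -0.5]
opening: 0.995
```

Run:
```python
from h import *
pose(); snap('wrist','w22.png');snap('top','t4.png');snap('scene','s3.png')
im=cv2.imread('pics/s3.png'); cv2.imwrite('pics/s3c.png',cv2.resize(im[250:385,350:520],None,fx=4,fy=4,interpolation=cv2.INTER_CUBIC))
```

```text
t47.5 pos [434.9 277.8 185.7] yaw5.95 tilt 0.05 F [ 0.1  0.4 -0.5] open0.995 q [ 0.18  0.18 -0.91  1.8   0.15  1.23 -2.24]
```

View pics/t4.png

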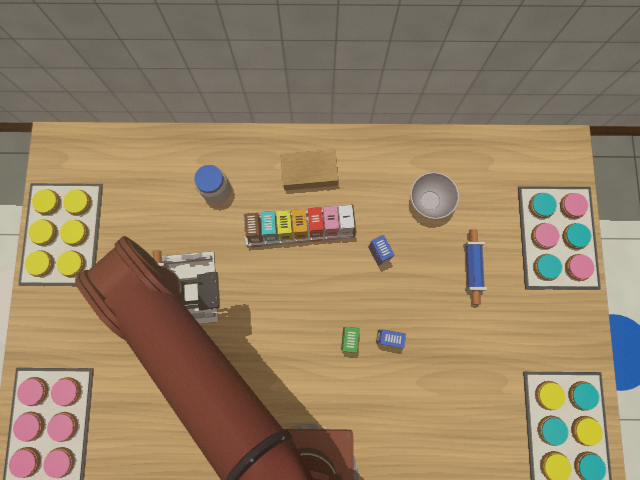

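View pics/s3c.png

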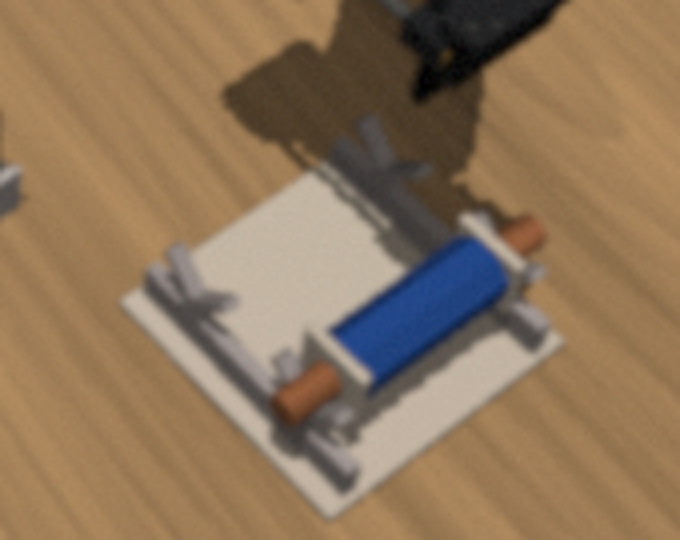

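View pics/w22.png

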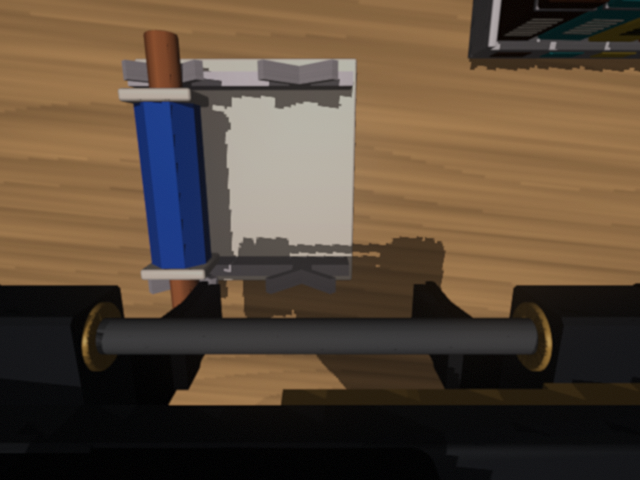

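Roller 1 rests level in the +y notches, and roller 2 is still at (475,267) in the top view. Going there.

Run:
```python
from h import *
go(505,-437,195,-0.5,n=16)
```

```text
D [  70.9 -716.    10.1] dyaw -6.62
16 rows: translation [0.0021, 0.0449, -0.0006] angular [0, 0, np.float64(0.41)]
```

carry_out(plan=[{"grip":0,"translation":[0.002,0.045,-0.001],"angular":[0,0,0.4]},{"grip":0,"translation":[0.002,0.045,-0.001],"angular":[0,0,0.4]},{"grip":0,"translation":[0.002,0.045,-0.001],"angular":[0,0,0.4]},{"grip":0,"translation":[0.002,0.045,-0.001],"angular":[0,0,0.4]},{"grip":0,"translation":[0.002,0.045,-0.001],"angular":[0,0,0.4]},{"grip":0,"translation":[0.002,0.045,-0.001],"angular":[0,0,0.4]},{"grip":0,"translation":[0.002,0.045,-0.001],"angular":[0,0,0.4]},{"grip":0,"translation":[0.002,0.045,-0.001],"angular":[0,0,0.4]}])

```text
clock: 48.6
position: [479.9, -79.9, 192.8]
ee_rot: [1.0, 0.026, -0.001, -0.001]
ft_force: [-0.3, -0.0, -0.2]
opening: 1.001
```

carry_out(plan=[{"grip":0,"translation":[0.002,0.045,0],"angular":[0,0,0.4]},{"grip":0,"translation":[0.002,0.045,0],"angular":[0,0,0.4]},{"grip":0,"translation":[0.002,0.045,0],"angular":[0,0,0.4]},{"grip":0,"translation":[0.002,0.045,0],"angular":[0,0,0.4]},{"grip":0,"translation":[0.002,0.045,0],"angular":[0,0,0.4]},{"grip":0,"translation":[0.002,0.045,0],"angular":[0,0,0.4]},{"grip":0,"translation":[0.002,0.045,0],"angular":[0,0,0.4]},{"grip":0,"translation":[0.002,0.045,0],"angular":[0,0,0.4]},{"grip":0,"translation":[0,0,0],"angular":[0,0,0]},{"grip":0,"translation":[0,0,0],"angular":[0,0,0]}])

```text
clock: 49.85
position: [505.3, -437.5, 192.1]
ee_rot: [1.0, -0.003, -0.0, -0.001]
ft_force: [0.6, 0.1, -0.3]
opening: 1.001
```

Run:
```python
from h import *
pose(); snap('wrist','w23.png')
```

```text
t49.9 pos [ 505.3 -437.5  192.1] yaw-0.29 tilt 0.14 F [ 0.6  0.1 -0.3] open1.001 q [ 0.9   0.41 -0.35  1.44  0.14  1.32 -1.03]
```

View pics/w23.png

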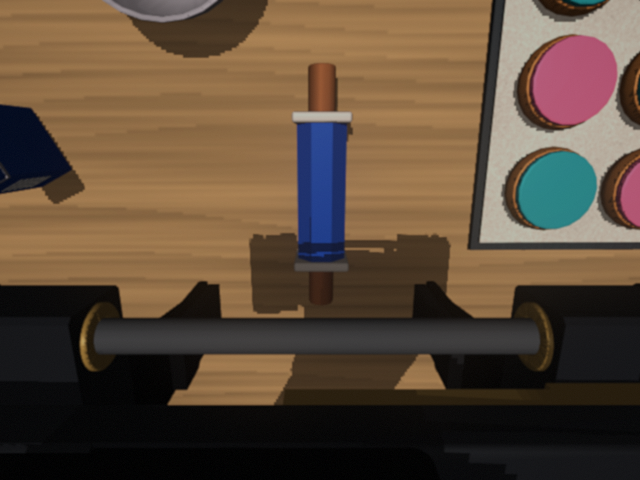

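Roller 2 is at guards (322,117) and (322,266).

Run:
```python
from h import *
d=load('w23.png')
w=unproj(d,[(321.5,117),(321.5,266.5)],46); print(w.round(1).tolist(),w.mean(0),np.degrees(np.arctan2(w[0][1]-w[1][1],w[0][0]-w[1][0])))
go(w.mean(0)[0],w.mean(0)[1],9,-0.5)
```

```text
[[593.7, -440.9, 46.0], [475.0, -440.7, 46.0]] [ 534.32950485 -440.77597461   46.        ] -0.10494272692963083
D [  28.9   -3.6 -183.6] dyaw -0.25
4 rows: translation [0.0072, 0.0009, 0.0459] angular [0, 0, np.float64(0.06)]
```

carry_out(plan=[{"grip":0,"translation":[0.0145,0.0015,0.05],"angular":[0,0,0]},{"grip":0,"translation":[0.0145,0.0015,0.05],"angular":[0,0,0]},{"grip":0,"translation":[0,0,0.04],"angular":[0,0,0]},{"grip":0,"translation":[0,0,0.028],"angular":[0,0,0]},{"grip":0,"translation":[0,0,0.015],"angular":[0,0,0]},{"grip":0,"translation":[0,0,0],"angular":[0,0,0]},{"grip":0,"translation":[0,0,0],"angular":[0,0,0]}], force=30)

```text
clock: 50.78
position: [534.2, -442.7, 12.1]
ee_rot: [1.0, -0.003, 0.001, 0.001]
ft_force: [0.8, -0.1, 0.4]
opening: 1.0
```

Run:
```python
from h import *
pose(); snap('wrist','w24.png')
```

```text
t50.8 pos [ 534.2 -442.7   12.1] yaw-0.39 tilt 0.12 F [ 0.8 -0.1  0.4] open1.000 q [ 0.86  0.61 -0.32  1.54  0.21  1.03 -1.1 ]
```

View pics/w24.png

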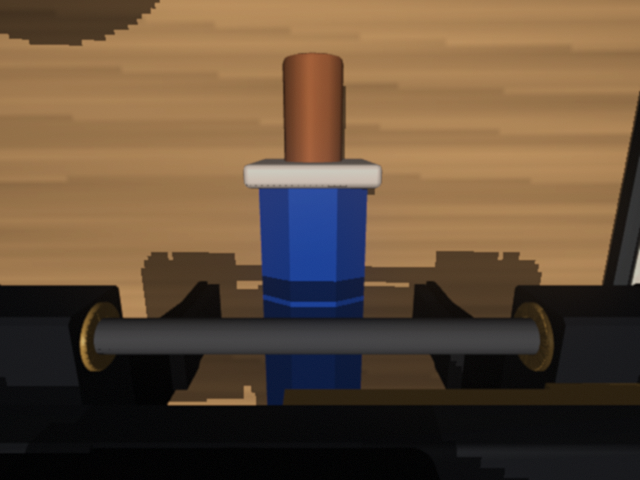

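It is aligned the same way as roller 1, so I'll lower 6 mm, grip and lift.

carry_out(plan=[{"grip":0,"translation":[0,0,0.005],"angular":[0,0,0]},{"grip":255,"translation":[0,0,0],"angular":[0,0,0]},{"grip":255,"translation":[0,0,0],"angular":[0,0,0]},{"grip":255,"translation":[0,0,0],"angular":[0,0,0]},{"grip":255,"translation":[0,0,0],"angular":[0,0,0]},{"grip":255,"translation":[0,0,0],"angular":[0,0,0]},{"grip":255,"translation":[0,0,0],"angular":[0,0,0]}], force=30)

```text
clock: 51.7
position: [533.2, -442.2, 5.5]
ee_rot: [1.0, -0.004, -0.0, -0.0]
ft_force: [-0.0, 0.9, -0.1]
opening: 0.457
```

Run:
```python
from h import *
pose()
```

```text
t51.7 pos [ 533.2 -442.2    5.5] yaw-0.40 tilt 0.01 F [-0.   0.9 -0.1] open0.457 q [ 0.86  0.62 -0.32  1.54  0.22  1.02 -1.1 ]
```

carry_out(plan=[{"grip":255,"translation":[0,0,-0.02],"angular":[0,0,0]},{"grip":255,"translation":[0,0,-0.05],"angular":[0,0,0]},{"grip":255,"translation":[0,0,-0.06],"angular":[0,0,0]},{"grip":255,"translation":[0,0,-0.05],"angular":[0,0,0]},{"grip":255,"translation":[0,0,0],"angular":[0,0,0]}])

```text
clock: 52.32
position: [535.4, -443.7, 192.3]
ee_rot: [1.0, -0.004, 0.004, 0.003]
ft_force: [0.5, 0.4, -4.8]
opening: 0.457
```

Run:
```python
from h import *
pose();go(472.6,293.5,185,5.9,n=17)
```

```text
t52.3 pos [ 535.4 -443.7  192.3] yaw-0.41 tilt 0.54 F [ 0.5  0.4 -4.8] open0.457 q [ 0.87  0.46 -0.35  1.37  0.16  1.33 -1.05]
D [-62.8 737.2  -7.3] dyaw 6.31
17 rows: translation [-0.0018, -0.0435, 0.0004] angular [0, 0, np.float64(-0.37)]
```

carry_out(plan=[{"grip":255,"translation":[-0.002,-0.0435,0],"angular":[0,0,-0.4]},{"grip":255,"translation":[-0.002,-0.0435,0],"angular":[0,0,-0.4]},{"grip":255,"translation":[-0.002,-0.0435,0],"angular":[0,0,-0.4]},{"grip":255,"translation":[-0.002,-0.0435,0],"angular":[0,0,-0.4]},{"grip":255,"translation":[-0.002,-0.0435,0],"angular":[0,0,-0.4]},{"grip":255,"translation":[-0.002,-0.0435,0],"angular":[0,0,-0.4]},{"grip":255,"translation":[-0.002,-0.0435,0],"angular":[0,0,-0.4]},{"grip":255,"translation":[-0.002,-0.0435,0],"angular":[0,0,-0.4]},{"grip":255,"translation":[-0.002,-0.0435,0],"angular":[0,0,-0.4]}])

```text
clock: 53.45
position: [506.0, -50.0, 185.0]
ee_rot: [1.0, 0.028, -0.001, 0.0]
ft_force: [0.5, -1.2, -2.5]
opening: 0.457
```

carry_out(plan=[{"grip":255,"translation":[-0.0015,-0.0435,0.001],"angular":[0,0,-0.4]},{"grip":255,"translation":[-0.0015,-0.0435,0.001],"angular":[0,0,-0.4]},{"grip":255,"translation":[-0.0015,-0.0435,0.001],"angular":[0,0,-0.4]},{"grip":255,"translation":[-0.0015,-0.0435,0.001],"angular":[0,0,-0.4]},{"grip":255,"translation":[-0.0015,-0.0435,0.001],"angular":[0,0,-0.4]},{"grip":255,"translation":[-0.0015,-0.0435,0.001],"angular":[0,0,-0.4]},{"grip":255,"translation":[-0.0015,-0.0435,0.001],"angular":[0,0,-0.2]},{"grip":255,"translation":[-0.0015,-0.043,0.001],"angular":[0,0,-0.1]},{"grip":255,"translation":[0,0,0],"angular":[0,0,0]},{"grip":255,"translation":[0,0,0],"angular":[0,0,0]}])

```text
clock: 54.7
position: [467.1, 293.2, 176.9]
ee_rot: [0.999, 0.052, -0.001, 0.001]
ft_force: [0.6, -1.0, -4.4]
opening: 0.458
```

Run:
```python
from h import *
pose();go(472.6,293.7,125,5.95,n=3)
```

```text
t54.7 pos [467.1 293.2 176.9] yaw5.91 tilt 0.09 F [ 0.6 -1.  -4.4] open0.458 q [ 0.08  0.26 -0.84  1.73  0.21  1.24 -2.27]
D [  5.5   0.5 -51.9] dyaw 0.04
3 rows: translation [0.0019, 0.0, 0.0173] angular [0, 0, np.float64(-0.01)]
```

carry_out(plan=[{"grip":255,"translation":[0.002,0,0.017],"angular":[0,0,0]},{"grip":255,"translation":[0.002,0,0.017],"angular":[0,0,0]},{"grip":255,"translation":[0.002,0,0.017],"angular":[0,0,0]},{"grip":255,"translation":[0,0,0],"angular":[0,0,0]},{"grip":255,"translation":[0,0,0],"angular":[0,0,0]}])

```text
clock: 55.32
position: [473.5, 294.8, 126.7]
ee_rot: [0.999, 0.051, -0.0, -0.0]
ft_force: [0.8, 0.5, -3.3]
opening: 0.457
```

Run:
```python
from h import *
pose();snap('wrist','w25.png')
```

```text
t55.3 pos [473.5 294.8 126.7] yaw5.90 tilt 0.02 F [ 0.8  0.5 -3.3] open0.457 q [ 0.06  0.32 -0.82  1.78  0.26  1.15 -2.31]
```

View pics/w25.png

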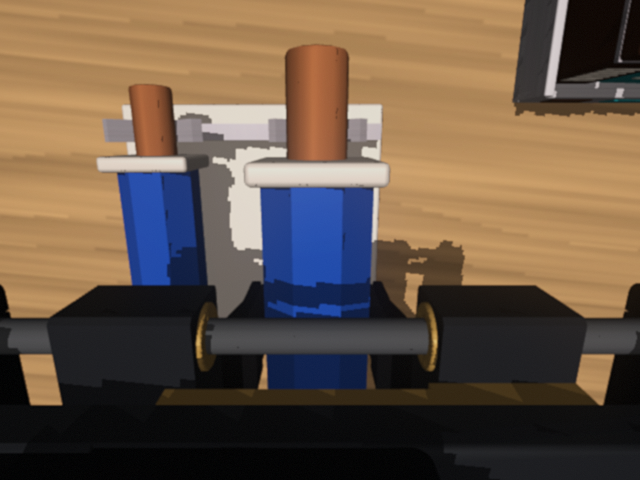

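Aligned over the free V (268–367, handle at 317). Descending.

carry_out(plan=[{"grip":255,"translation":[-0.001,0.0005,0.02],"angular":[0,0,0]},{"grip":255,"translation":[0,0,0.02],"angular":[0,0,0]},{"grip":255,"translation":[0,0,0.015],"angular":[0,0,0]},{"grip":255,"translation":[0,0,0.01],"angular":[0,0,0]},{"grip":255,"translation":[0,0,0.006],"angular":[0,0,0]},{"grip":255,"translation":[0,0,0.003],"angular":[0,0,0]},{"grip":255,"translation":[0,0,0.001],"angular":[0,0,0]},{"grip":255,"translation":[0,0,0],"angular":[0,0,0]}])

```text
clock: 56.38
position: [472.7, 294.1, 51.9]
ee_rot: [0.999, 0.051, 0.0, -0.0]
ft_force: [0.3, -0.6, -3.1]
opening: 0.452
```

Run:
```python
from h import *
pose()
```

```text
t56.4 pos [472.7 294.1  51.9] yaw5.89 tilt 0.04 F [ 0.3 -0.6 -3.1] open0.452 q [ 0.02  0.41 -0.78  1.85  0.34  1.02 -2.37]
```

carry_out(plan=[{"grip":255,"translation":[0,0,0.0015],"angular":[0,0,0]},{"grip":255,"translation":[0,0,0.0015],"angular":[0,0,0]},{"grip":255,"translation":[0,0,0.001],"angular":[0,0,0]},{"grip":255,"translation":[0,0,0.001],"angular":[0,0,0]},{"grip":255,"translation":[0,0,0],"angular":[0,0,0]}])

```text
clock: 57.0
position: [472.6, 294.2, 47.8]
ee_rot: [0.999, 0.052, 0.0, 0.0]
ft_force: [-4.0, -3.1, 10.8]
opening: 0.459
```

Run:
```python
from h import *
pose()
```

```text
t57.0 pos [472.6 294.2  47.8] yaw5.91 tilt 0.05 F [-4.  -3.1 10.8] open0.459 q [ 0.02  0.42 -0.78  1.85  0.34  1.01 -2.37]
```

carry_out(plan=[{"grip":60,"translation":[0,0,0],"angular":[0,0,0]},{"grip":60,"translation":[0,0,0],"angular":[0,0,0]},{"grip":60,"translation":[0,0,0],"angular":[0,0,0]},{"grip":60,"translation":[0,0,-0.03],"angular":[0,0,0]},{"grip":60,"translation":[0,0,-0.05],"angular":[0,0,0]},{"grip":60,"translation":[0,0.05,-0.04],"angular":[0,0,0]},{"grip":0,"translation":[0,0.055,-0.03],"angular":[0,0,0]},{"grip":0,"translation":[0,0.055,0],"angular":[0,0,0]},{"grip":0,"translation":[0,0.055,0],"angular":[0,0,0]},{"grip":0,"translation":[0,0.055,0],"angular":[0,0,0]},{"grip":0,"translation":[0,0,0],"angular":[0,0,0]},{"grip":0,"translation":[0,0,0],"angular":[0,0,0]}])

```text
clock: 58.5
position: [500.0, 27.3, 195.5]
ee_rot: [0.999, 0.051, 0.0, -0.0]
ft_force: [0.2, 0.1, -0.6]
opening: 0.997
```

Run:
```python
from h import *
pose(); snap('top','t5.png');snap('scene','s4.png')
im=cv2.imread('pics/s4.png'); cv2.imwrite('pics/s4c.png',cv2.resize(im[200:385,230:510],None,fx=2.8,fy=2.8,interpolation=cv2.INTER_CUBIC))
im=cv2.imread('pics/t5.png'); cv2.imwrite('pics/t5c.png',cv2.resize(im[190:345,140:370],None,fx=3.4,fy=3.4,interpolation=cv2.INTER_CUBIC))
```

```text
t58.5 pos [500.   27.3 195.5] yaw5.89 tilt 0.03 F [ 0.2  0.1 -0.6] open0.997 q [ 0.52  0.1  -0.69  1.83  0.06  1.24 -1.66]
```

View pics/t5c.png

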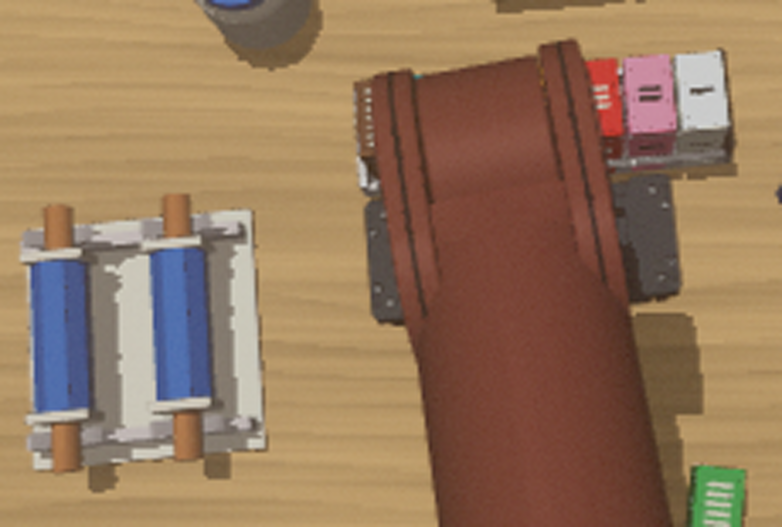

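View pics/s4c.png

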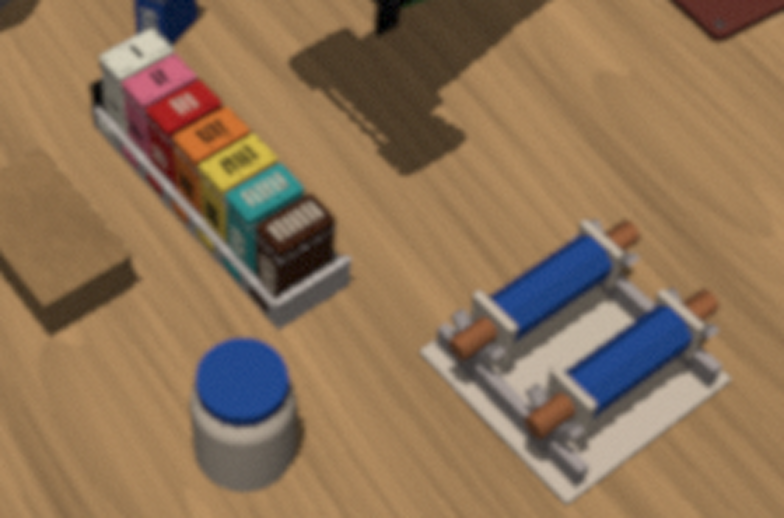

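View pics/t5.png

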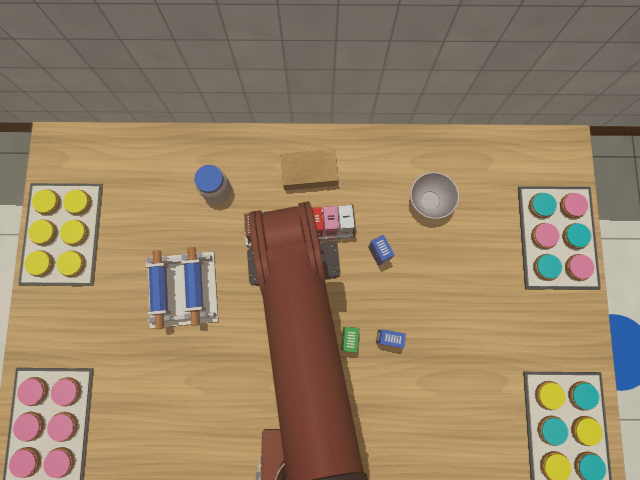

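Everything looks right. One last numeric check of the tins' places, from the unobstructed t4 top view.

Run:
```python
from h import *
im=cv2.imread('pics/t4.png'); cv2.imwrite('pics/t4c.png',cv2.resize(im[195:250,238:362],None,fx=6,fy=6,interpolation=cv2.INTER_CUBIC))
```

```text
(no output)
```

View pics/t4c.png

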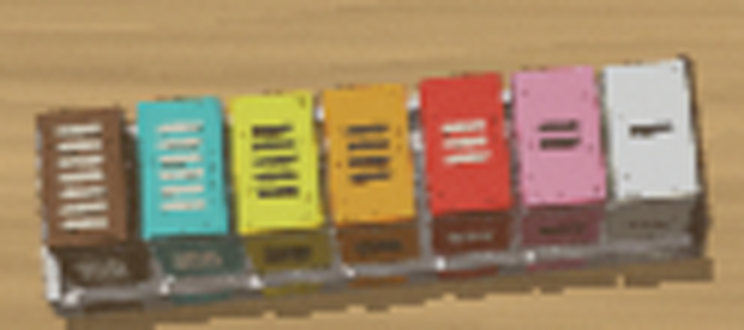

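Run:
```python
from h import *
t=load('t4.png')
for n,c in dict(brown=(84,176),turq=(182,166),yellow=(278,161),orange=(370,153),red=(467,143),pink=(560,136),white=(651,128)).items(): print(n,rk(unproj(t,crop([c],(238,195),6),98)).round(1))
```

```text
brown [[  2.  119.9]]
turq [[ 2.5 78.1]]
yellow [[ 0.9 37.3]]
orange [[ 0.8 -2. ]]
red [[  1.4 -43.5]]
pink [[  0.8 -83.2]]
white [[   0.8 -122.2]]
```

Run:
```python
from h import *
print(manip.job_done());
```

```text
the job is handed in; nothing more can be done
None
```

I handed the job in at about 58.5 s of the 210 s, with the gripper open and clear. No verdict was reported.

- **Tins already in the rack:** I gripped tins 1, 3, 5 and 7 by their ends and slid them apart along the rack. The yellow tin was probably lifted by about 1 mm, and the red and brown tins may have been eased slightly as well. None was lifted out. Brown slipped in the grip on the first try and stopped about 17 mm short, so I slid it again with a firmer grip.
- **Loose tins:** Pink, orange and turquoise were all there and now stand in places 2, 4 and 6. I did not touch the blue and green look-alikes.
- **Rollers:** Both lie in the cradle, one in each pair of notches. Neither had been knocked aside when I picked it up.

**Last checks:**
- The row runs white, pink, red, orange, yellow, turquoise, brown from the black end, upright and across the rack. As each of the three placed tins reached the floor, the wrist force rose from its hanging weight to an upward push.
- By the last top view the tins are within about 3 mm of evenly spaced places (red is furthest off, at about 3 mm). That is close to the cameras' 2 mm accuracy, and the top and wrist cameras disagreed by 1 to 3 mm in places.
- Both rollers look level in the side view, and each seated at the expected height.
- The bowl, jar and carton look unmoved in the top view.

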